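# Raise the clean-air cabinet window to its working-height marker

## Task

Get the bench-top clean-air cabinet ready for work: reach in beneath the lip along the bottom of its sliding front window and, with the fingers, push the window up from below until the underside of the lip is level with the point of the green marker on the side post, without running it well past the marker. Then take the hand away and leave the window standing there. Push only: do not grip the lip or press on the pane, and leave the tube rack, Petri dishes and pipette on the bench undisturbed.

Things in the scene. Friction and masses are not known exactly. Their poses are not given: they have to be found in the camera images.
- cabinet: White clean-air cabinet, clear side windows, 540 mm wide, 380 deep, 620 high, fixed to the bench. Origin: centre of its underside. Its x axis points into the cabinet: its open front, between two 40 mm wide posts, looks along -x, 190 mm before the origin. y runs along the front, to the left of a person facing it; z up. The sill under the window is 34 mm above the bench.
- sash (a joint): Height in m of the sliding front window above its shut position: 0 shut (lip's underside 35 mm above the bench), 0.30 fully up. It runs straight up and down. A counterweight balances it, so it stays wherever it is left; moving it takes about 4 to 7 N against its guides.
- lip (a point): Middle of the flat underside of the window's blue lip; moves with it; axes as the cabinet's. The lip runs 225 mm to each side along y and sticks out 40 mm in front of the clear pane, this point half-way (20 mm behind its front edge). It is 22 mm thick: the lower 12 mm 40 mm deep, the bead above 30 mm. At the start at least 70 mm are free below it, down to the sill.
- mark (a point): Point of the green working-height marker, a clip 20 mm high that stands 30 mm out from the front of the cabinet's right post, just beyond the lip's right end, pointing sideways at the window. The tip is half-way up the clip (10 mm below its top). The lip's underside belongs at this height. Fixed.
- rack_mid (a point): Wire rack with five stoppered test tubes, one piece, 75 x 125 mm and 163 mm high, loose on the bench to the right in front of the cabinet; point on its axis 40 mm above its underside.
- petri_mid (a point): Stack of four red Petri dishes, one piece, 91 mm across and 60 mm high, loose on the bench to the right, farther out in front of the cabinet; its centre.
- pipette_mid (a point): White micropipette lying on the bench in front of the cabinet, 240 mm long, 34 mm high at most; this point on its axis, 15 mm above the bench, about half-way along it (124 mm to the plunger end, 115 mm to the tip).

How it is judged:
On the way:
1. the fingers (any part of the hand counts) push the window up by its lip (contact force between any of the fingers, the arm and sash_c0 above 0.5 N and velocity of joint sash above 0.003 m/s), for 0.1 s.
At the end, for the whole second after the job is handed in: The window stands still with the underside of its lip within 8 mm of the height of the marker's point; rack, dishes and pipette are within 20 mm of where they stood (z of lip in the frame of mark between -0.008 and 0.008 m and velocity of joint sash between -0.005 and 0.005 m/s and distance of each of rack_mid, petri_mid, pipette_mid from where it was at the start of the episode below 0.02 m); the robot touches nothing.
It fails at once if the window is run more than 25 mm past the marker (z of lip in the frame of mark above 0.025 m).
It fails at once if the lip is gripped: fingers press on its underside and its top at once (contact force between the fingers and sash_c0 above 1 N and contact force between the fingers and sash_c1 above 1 N).
It fails at once if the pane is pressed with more than 5 N (contact force between any of the fingers, the arm and sash_c2 above 5 N).
It fails at once if the tube rack, the dishes or the pipette are moved by more than 20 mm or lifted (distance of any of rack_mid, petri_mid, pipette_mid from where it was at the start of the episode above 0.02 m).
It also fails if it takes over 40 s, if anything falls off the work surface, if the arm or the gripper's body presses on something with over 40 N, if the wrist force passes 120 N, or if a joint passes its speed limit or range.

## Robot

A 7-joint arm with a two-finger parallel gripper is mounted at the origin on the work surface. World frame = base frame: x ahead of the robot, y to its left, z up, the work surface at z = 0. Lengths are in m, angles in rad, forces in N, time in s.
With the tool pointing down it reaches from about 0.35 to 0.9 m from the base axis. Payload 19.9 kg.
Tool frame: the origin (TCP) lies on the front face of the gripper's body, between the roots of the fingers; the fingertips stand 97 mm ahead of it and the grasp point (between the pads) lies 78 mm ahead of it (arm.tip_extent is the x of the fingertips in the tool frame, in m); x points along the fingers, y is the direction in which the jaws open and shut, and the axes are right-handed (so a half turn about x gives the same grasp; the last joint's range is limited). The gripper opens to 94 mm and grips with 3 to 60 N. Pads are 16 mm wide; open, the fingers measure 119 mm over their backs; the gripper's body (75 mm by 177 mm) begins 78 mm behind the grasp point.
Start: joints at [-1.331, 0.417, -0.01, 1.614, 0.005, 1.111, -0.053], TCP at [0.174, 0.6, 0.303] pointing down, gripper open.
Joint ranges: [-2.81, 2.81], [-0.39, 2.02], [-1.27, 1.25], [0.06, 2.57], [-1.19, 4.33], [0.19, 2], [-2.82, 2.82]. Speed limits (rad/s): [1.89, 1.89, 2.39, 2.39, 3.01, 3.01, 3.01].

## Interface

Orientations are given as a unit quaternion [w, x, y, z].
In Python, from station import arm gives the robot as it stands.
- The arm moves only by the tool jog_arm, never from a script. Its argument "motion" is a list of rows, each a list of 7 numbers: the shift along the tool's x, y, z in units of 40 mm (1.0 is 40 mm), then the turn, a rotation vector about the tool's x, y, z in units of 5 degrees (1.0 is 5 degrees), then the closure, from 0 (fully open) to 1 (shut). In form: [[x, y, z, rx, ry, rz, hand], ...]. A call has 1 to 10 rows; each row is the pose to reach, as a shift and turn from the pose measured when the call began, along the tool's axes at that moment; what a row does not reach only later rows make up. A row lasts 1/12 s, in which the tool goes at most 41.7 mm and 7.16 degrees, less where a joint would pass 70% of its speed; a pose out of reach is approached as far as the arm can. A call with a gripper value outside its range is refused whole. The fingers move at their own pace and stop on an object; "newtons" is the grip in N (left out, the last holds). Time passes only in rows, so rows that repeat a pose let the fingers close. It gives the time, the measured TCP pose, the force and the opening at its end, in the units of the state.
- arm.sense(): the state, without advancing time (a new reading comes with each control period).
- arm.get_image(name): name is "side" or "top" or "wrist"; returns a dict with "color" (384x512x3 uint8, red, green, blue), "camera_matrix" (3x3 intrinsics, pixels), "cam_to_world" (4x4, takes a point from camera to world coordinates). Camera axes: x right, y down, z forward; pixel columns grow to the right and rows downward; lengths in m; the calibration is good to about 2 mm. A picture is of the moment at which its call begins. There is no depth.
- arm.close_job(): hands the job in, once; it reports no verdict.
The state is a dict: "time_s": time; "qpos": joint angles; "dq": joint speeds; "joint_efforts": joint torques, N m; "eef_pos": TCP position; "ee_rot": TCP orientation; "ft_force": force on the tool from outside, world axes, zero at the start; "ft_torque": the same for the moment, N m; "width": finger opening in m.
Only numpy, scipy, OpenCV 4.12 (cv2) and the standard library are available. Lean on these libraries where they do the work, as an engineer would, in place of code of your own. Each camera call takes 0.05 s, during which the arm holds its last target.

## Working session

There is one attempt and no reset: what is moved stays moved. The work goes in short steps, Python scripts to look and compute and a tool call to move; the robot and the scene stay as the last step left them, time stands still between calls to the robot, and variables do not carry over. Pictures are saved under pics/ and viewed, and the job is handed in when it is done.

Besides the shell and the picture viewer there is one more tool, called after "Request:" by a JSON object that holds its "api" and its "payload", one argument or row to a line. jog_arm: Moves the arm, as the interface text tells. Its arguments: {"type":"object","properties":{"motion":{"type":"array"},"newtons":{"type":"number"}},"required":["motion"]}

```bash
mkdir -p pics; ls; python3 - <<'E'
from station import arm
import cv2, numpy as np
s=arm.sense()
for k,v in s.items(): print(k,np.round(v,3))
for n in ["side","top","wrist"]:
    im=arm.get_image(n); cv2.imwrite(f"pics/{n}0.png",im["color"][:,:,::-1])
    np.savez(f"pics/{n}0.npz",K=im["camera_matrix"],T=im["cam_to_world"],c=im["color"])
    print(n,np.round(im["camera_matrix"],1).tolist(),np.round(im["cam_to_world"],3).tolist())
E
```

```text
pics
time_s 0.0
qpos [-1.33   0.418 -0.01   1.614  0.005  1.111 -0.053]
dq [-0.001 -0.001 -0.001 -0.001  0.002 -0.002  0.   ]
joint_efforts [-1.0000e-03 -8.5124e+01  6.3800e-01 -4.2602e+01 -4.9000e-02  1.8000e-02
  0.0000e+00]
eef_pos [0.174 0.6   0.302]
ee_rot [ 0.7    0.099  0.7   -0.1  ]
ft_force [-0.625  0.812 -0.219]
ft_torque [ 0.034 -0.039 -0.016]
width 0.094
side [[441.5, 0.0, 254.7], [0.0, 441.5, 193.5], [0.0, 0.0, 1.0]] [[0.274, 0.906, -0.322, 0.96], [0.962, -0.26, 0.087, 0.06], [-0.005, -0.334, -0.943, 1.311], [0.0, 0.0, 0.0, 1.0]]
top [[459.4, 0.0, 249.9], [0.0, 459.4, 185.4], [0.0, 0.0, 1.0]] [[0.011, -0.981, 0.193, 0.366], [-1.0, -0.011, 0.003, 0.134], [-0.001, -0.193, -0.981, 1.28], [0.0, 0.0, 0.0, 1.0]]
wrist [[323.9, 0.0, 253.7], [0.0, 323.9, 191.7], [0.0, 0.0, 1.0]] [[0.278, 0.925, 0.258, 0.097], [0.961, -0.267, -0.076, 0.623], [-0.002, 0.269, -0.963, 0.384], [0.0, 0.0, 0.0, 1.0]]
```

View pics/side0.png

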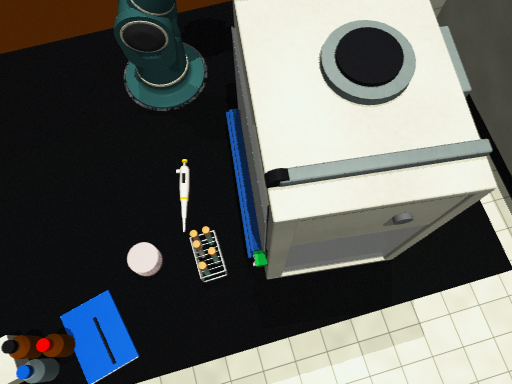

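View pics/top0.png

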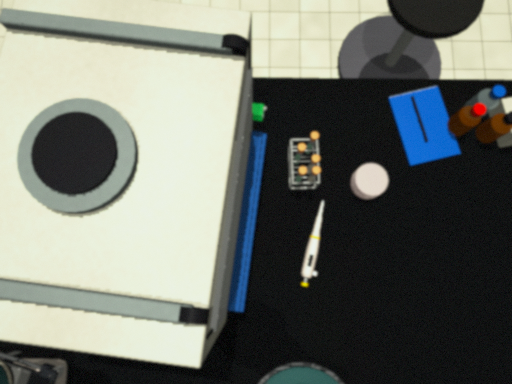

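View pics/wrist0.png

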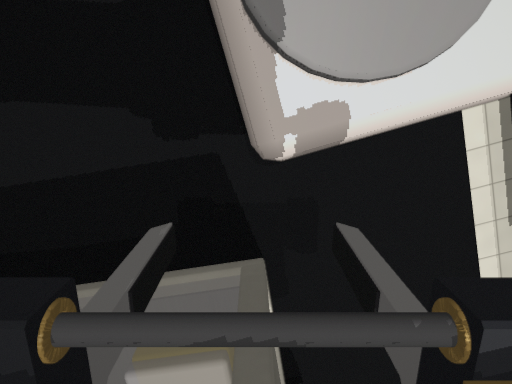

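```bash
cat > h.py <<'E'
import numpy as np, cv2
def load(n): d=np.load(f"pics/{n}.npz"); return d["K"],d["T"],d["c"]
def proj(n,P):
    K,T,_=load(n); p=T[:3,:3].T@(np.array(P,float)-T[:3,3]); q=K@p; return q[:2]/q[2]
def ray(n,uv):
    K,T,_=load(n); d=T[:3,:3]@np.linalg.inv(K)@np.array([uv[0],uv[1],1.]); return T[:3,3],d/np.linalg.norm(d)
def plane(n,uv,z):
    o,d=ray(n,uv); return o+d*(z-o[2])/d[2]
def tri(n1,u1,n2,u2):
    o1,d1=ray(n1,u1);o2,d2=ray(n2,u2)
    A=np.stack([d1,-d2],1);t=np.linalg.lstsq(A,o2-o1,rcond=None)[0]
    a=o1+d1*t[0];b=o2+d2*t[1];return (a+b)/2,np.linalg.norm(a-b)
E
python3 - <<'E'
from h import *
for P in [(0,0,0),(0.174,0.6,0.303),(0.174,0.6,0.206)]:
    print(P,proj("side0",P),proj("top0",P),proj("wrist0",P))
for n in("side0","top0"):
    c=cv2.resize(load(n)[2][:,:,::-1],None,fx=1,fy=1)
    crop=c[90:300,170:300] if n=="side0" else c[70:330,200:340]
    cv2.imwrite(f"pics/{n}crop.png",cv2.resize(crop,None,fx=4 if n=="side0" else 2.3,fy=2.8 if n=="side0" else 2.3,interpolation=cv2.INTER_CUBIC))
E
```

```text
(0, 0, 0) [164.78658111  73.97349241] [300.88800948 421.06724493] [-261.88026394  169.47552063]
(0.174, 0.6, 0.303) [364.05174177  11.22422648] [ 17.41447067 370.67092025] [253.05875031 371.12145968]
(0.174, 0.6, 0.206) [356.76440538  34.30466251] [ 39.19086925 361.79251666] [253.62924186 240.46082352]
```

View pics/side0crop.png

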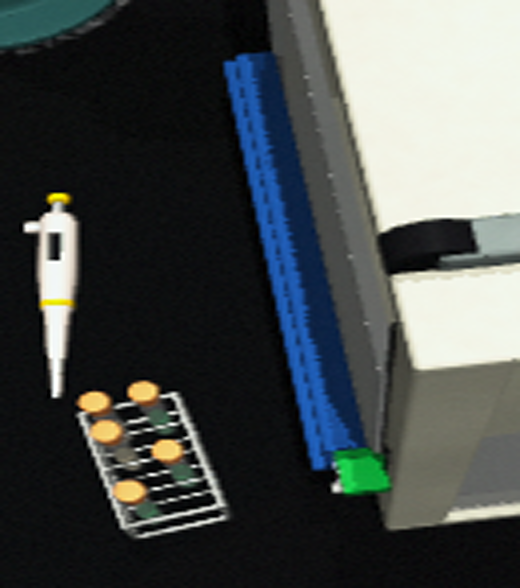

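View pics/top0crop.png

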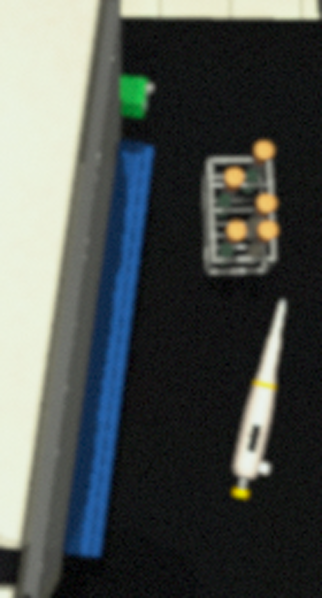

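```bash
python3 - <<'E'
from h import *
for n,roi in(("side0",(215,105,280,275)),("top0",(225,90,275,320))):
    c=load(n)[2]; hsv=cv2.cvtColor(c,cv2.COLOR_RGB2HSV)
    x0,y0,x1,y1=roi; R=np.zeros(hsv.shape[:2],np.uint8);R[y0:y1,x0:x1]=1
    for nm,lo,hi in(("blue",(100,120,50),(125,255,255)),("green",(45,120,50),(80,255,255))):
        m=cv2.inRange(hsv,lo,hi)*R
        ct=max(cv2.findContours(m,cv2.RETR_EXTERNAL,cv2.CHAIN_APPROX_NONE)[0],key=cv2.contourArea)
        ap=cv2.approxPolyDP(ct,1.5,True)[:,0]
        print(n,nm,cv2.contourArea(ct),ap.tolist(), cv2.boundingRect(ct))
E
```

```text
side0 blue 1866.0 [[229, 109], [226, 112], [247, 253], [248, 257], [251, 257], [253, 250], [261, 249], [238, 110]] (226, 109, 36, 149)
side0 green 163.5 [[254, 251], [256, 266], [266, 265], [265, 252], [262, 250]] (254, 250, 14, 17)
top0 blue 2834.0 [[260, 131], [253, 131], [251, 135], [228, 309], [236, 312], [244, 310], [267, 138], [267, 134]] (228, 131, 40, 182)
top0 green 187.0 [[253, 102], [252, 119], [261, 121], [263, 119], [261, 115], [264, 104]] (252, 102, 13, 20)
```

```bash
python3 - <<'E'
from h import *
L=tri("side0",(226,111.),"top0",(244,311.));R=tri("side0",(248.5,258),"top0",(267.5,133))
print("L",L,"R",R, np.linalg.norm(L[0]-R[0]))
# green: body corners
print("green ctr",tri("side0",(260,258),"top0",(257.5,111)))
print("tall",[plane("top0",(x,y),0.0).round(3) for x,y in[(321,203),(304,285),(290,190),(320,188)]])
print("tip?",tri("side0",(254,264),"top0",(265,108)))
# cabinet top corners
print(tri("side0",(273,193),"top0",(252,12)))
for nm,a,b,z in(("rack bl",(225,276),(289,190),0),):
    print(plane("side0",a,z),plane("top0",b,z))
# pipette 
print("pip plunger",tri("side0",(184,161),"top0",(304,285)),"tip",tri("side0",(184,231),"top0",(322,202)))
print("petri",tri("side0",(145,259),"top0",(370,181)))
print("rack stoppers",tri("side0",(193,234),"top0",(315,135)))
for z in(0,.163): print([plane("top0",u,z).round(3) for u in [(289,138),(320,138),(289,189),(321,189)]])
print([plane("side0",u,.12).round(3) for u in [(190,237),(215,230),(226,275),(205,281)]])
E
```

```text
L (array([0.28384435, 0.15243604, 0.1440088 ]), np.float64(0.007783982830267416)) R (array([0.73002329, 0.09773738, 0.13797148]), np.float64(0.00794086369124983)) 0.44955982699074953
green ctr (array([0.75584341, 0.12354929, 0.22882898]), np.float64(0.004506875949729401))
tall [array([ 0.569, -0.063,  0.   ]), array([ 0.343, -0.012,  0.   ]), array([0.606, 0.025, 0.   ]), array([ 0.612, -0.061,  0.   ])]
tip? (array([0.76530012, 0.10540908, 0.22443908]), np.float64(0.00452600126550766))
(array([0.74644939, 0.1412788 , 0.66802363]), np.float64(0.010544062393421528))
[0.73619838 0.02534213 0.        ] [0.60568762 0.0273788  0.        ]
pip plunger (array([ 0.3433337 , -0.01009567,  0.00484938]), np.float64(0.0027672232290707984)) tip (array([ 0.57121682, -0.06209529,  0.00817909]), np.float64(0.004090414858680004))
petri (array([ 0.62830781, -0.19081415,  0.03022587]), np.float64(0.008317470902690641))
rack stoppers (array([ 0.6730351 , -0.00979375,  0.30328122]), np.float64(0.0086732458938315))
[array([0.759, 0.027, 0.   ]), array([ 0.76 , -0.063,  0.   ]), array([0.609, 0.027, 0.   ]), array([ 0.61 , -0.063,  0.   ])]
[array([0.709, 0.04 , 0.163]), array([ 0.71 , -0.038,  0.163]), array([0.578, 0.041, 0.163]), array([ 0.579, -0.038,  0.163])]
[array([ 0.626, -0.038,  0.12 ]), array([0.626, 0.034, 0.12 ]), array([0.755, 0.032, 0.12 ]), array([ 0.755, -0.026,  0.12 ])]
```

```bash
cat >> h.py <<'E'
from scipy.spatial.transform import Rotation as Rn
def Rq(q): return Rn.from_quat([q[1],q[2],q[3],q[0]])
def row(s,P,Rt=None):
    R=Rq(s["ee_rot"]); d=R.inv().apply(np.array(P)-s["eef_pos"])/.04
    w=(R.inv()*Rt).as_rotvec()/np.radians(5) if Rt is not None else np.zeros(3)
    return np.round(np.r_[d,w],2).tolist()
E
python3 - <<'E'
from h import *
from station import arm
s=arm.sense(); print(Rq(s["ee_rot"]).as_matrix().round(3))
print(row(s,(0.15,0.5,0.62)),row(s,(0.105,0.365,0.82)))
E
```

```text
[[-0.     0.278  0.961]
 [-0.001  0.961 -0.278]
 [-1.    -0.001  0.   ]]
[-7.94, -2.58, 0.13, 0.0, 0.0, 0.0] [-12.94, -6.14, -0.02, 0.0, 0.0, 0.0]
```

Request:
{"api": "jog_arm", "payload": {
  "motion": [
    [-0.9,-0.2,0,0,0,0,1],
    [-1.8,-0.5,0,0,0,0,1],
    [-2.7,-0.8,0,0,0,0,1],
    [-3.6,-1.1,0,0,0,0,1],
    [-4.5,-1.4,0,0,0,0,1],
    [-5.4,-1.7,0,0,0,0,1],
    [-6.3,-2.1,0,0,0,0,1],
    [-7.2,-2.5,0,0,0,0,1],
    [-8.1,-2.9,0,0,0,0,1],
    [-9.0,-3.3,0,0,0,0,1]
  ]
}}

```text
time_s: 0.98
eef_pos: [0.1368, 0.4724, 0.664]
ee_rot: [0.7, 0.099, 0.7, -0.1]
ft_force: [-0.3, 0.5, 0.3]
width: 0.0303
```

Request:
{"api": "jog_arm", "payload": {
  "motion": [
    [-0.8,-0.5,0,0,0,0,1],
    [-1.6,-1.0,0,0,0,0,1],
    [-2.4,-1.5,0,0,0,0,1],
    [-3.2,-2.0,0,0,0,0,1],
    [-4.0,-2.4,0,0,0,0,1]
  ]
}}

```text
time_s: 1.4
eef_pos: [0.1162, 0.399, 0.7631]
ee_rot: [0.7, 0.108, 0.701, -0.088]
ft_force: [0.7, -0.1, 0.4]
width: 0.0009
```

```bash
python3 - <<'E'
from h import *
from station import arm
s=arm.sense(); print(s["eef_pos"],s["qpos"].round(3) if hasattr(s["qpos"],"round") else s["qpos"])
im=arm.get_image("wrist"); cv2.imwrite("pics/wrist1.png",im["color"][:,:,::-1])
E
```

```text
[0.1162002  0.39901967 0.76314218] [-1.147 -0.02  -0.205  1.13  -0.008  2.003 -0.063]
```

View pics/wrist1.png

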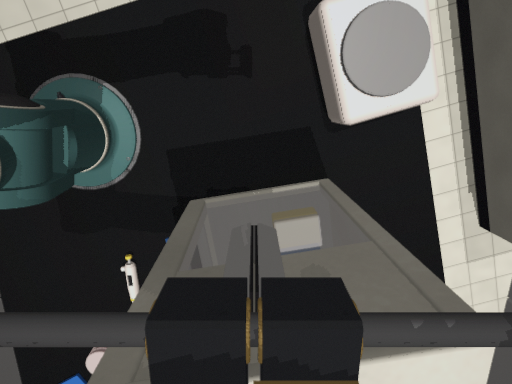

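```bash
python3 - <<'E'
from h import *
from station import arm
s=arm.sense(); R=Rq(s["ee_rot"])
# tidy target: az -> exact radial, tilt 45
az=np.radians(74)
def ori(az,t): # x: down tilted out by t, y radial-up
    rad=np.array([np.cos(az),np.sin(az),0]);up=np.array([0,0,1.])
    x=-up*np.cos(t)+rad*np.sin(t); y=rad*np.cos(t)+up*np.sin(t); return Rn.from_matrix(np.stack([x,y,np.cross(x,y)],1))
print(row(s,(.11,.385,.82),ori(az,np.radians(45))))
E
```

```text
[-1.43, -0.32, -0.09, -0.05, -0.04, 8.68]
```

Request:
{"api": "jog_arm", "payload": {
  "motion": [
    [-0.2,0,0,0,0,1.3,1],
    [-0.4,-0.1,0,0,0,2.6,1],
    [-0.6,-0.1,0,0,0,3.9,1],
    [-0.8,-0.2,0,0,0,5.2,1],
    [-1.0,-0.2,0,0,0,6.5,1],
    [-1.2,-0.3,-0.1,0,0,7.7,1],
    [-1.4,-0.3,-0.1,0,0,8.7,1]
  ]
}}

```text
time_s: 2.03
eef_pos: [0.1097, 0.385, 0.8197]
ee_rot: [0.682, 0.363, 0.609, 0.178]
ft_force: [0.6, 0.7, 0.4]
width: 0.0005
```

```bash
cat >> h.py <<'E'
def ori(az,t):
    az=np.radians(az);t=np.radians(t)
    rad=np.array([np.cos(az),np.sin(az),0]);up=np.array([0,0,1.])
    x=-up*np.cos(t)+rad*np.sin(t); y=rad*np.cos(t)+up*np.sin(t); return Rn.from_matrix(np.stack([x,y,np.cross(x,y)],1))
E
python3 - <<'E'
from h import *
from station import arm
s=arm.sense(); print(s["eef_pos"],np.round(s["qpos"],3))
for a in range(74,0,-6)[1:]:
    az=np.radians(a); print(a,row(s,(.4*np.cos(az),.4*np.sin(az),.82),ori(a,45)))
E
```

```text
[0.10968792 0.38503844 0.81968399] [-1.126 -0.365 -0.149  1.427 -0.06   1.282 -0.007]
68 [-0.05, -0.03, 1.06, 0.78, -0.88, -0.09]
62 [-0.17, -0.14, 2.1, 1.63, -1.73, -0.08]
56 [-0.37, -0.33, 3.11, 2.48, -2.58, -0.08]
50 [-0.64, -0.59, 4.09, 3.32, -3.43, -0.08]
44 [-0.98, -0.91, 5.02, 4.17, -4.28, -0.07]
38 [-1.39, -1.31, 5.9, 5.01, -5.13, -0.07]
32 [-1.86, -1.77, 6.71, 5.86, -5.99, -0.06]
26 [-2.39, -2.28, 7.46, 6.7, -6.84, -0.06]
20 [-2.97, -2.85, 8.12, 7.55, -7.69, -0.05]
14 [-3.59, -3.46, 8.69, 8.4, -8.54, -0.05]
8 [-4.26, -4.11, 9.17, 9.24, -9.39, -0.04]
2 [-4.96, -4.8, 9.54, 10.09, -10.24, -0.04]
```

Request:
{"api": "jog_arm", "payload": {
  "motion": [
    [0,0,1.0,0.8,-0.9,0,1],
    [-0.1,-0.1,2.1,1.6,-1.7,0,1],
    [-0.3,-0.3,3.1,2.5,-2.6,0,1],
    [-0.6,-0.5,4.1,3.3,-3.4,0,1],
    [-0.9,-0.8,5.1,4.2,-4.3,0,1],
    [-1.3,-1.2,6.0,5.0,-5.1,0,1],
    [-1.8,-1.7,6.8,5.9,-6.0,0,1],
    [-2.3,-2.2,7.6,6.7,-6.8,0,1],
    [-2.9,-2.8,8.3,7.5,-7.7,0,1],
    [-3.5,-3.4,8.9,8.4,-8.5,0,1]
  ]
}}

```text
time_s: 2.87
eef_pos: [0.3952, 0.1061, 0.8183]
ee_rot: [0.68, 0.617, 0.348, -0.189]
ft_force: [1.6, -0.2, -0.5]
width: 0.0004
```

```bash
python3 - <<'E'
from h import *
from station import arm
s=arm.sense(); print(s["eef_pos"],np.round(s["qpos"],3))
print(Rq(s["ee_rot"]).as_matrix().round(2))
for a,r,z,t in ((8,.4,.82,45),(2,.4,.82,45),(-4,.4,.82,45),(-10,.4,.78,45),(-16,.4,.74,45),(-22,.41,.7,45)):
    az=np.radians(a); print(a,row(s,(r*np.cos(az),r*np.sin(az),z),ori(a,t)))
E
```

```text
[0.39517812 0.10610131 0.81832519] [-0.666 -0.367  0.133  1.426  0.251  1.316 -0.248]
[[ 0.69  0.69  0.24]
 [ 0.17  0.17 -0.97]
 [-0.71  0.71 -0.  ]]
8 [-0.23, -0.16, 1.23, 0.79, -0.86, -0.01]
2 [-0.35, -0.27, 2.26, 1.64, -1.71, -0.0]
-4 [-0.54, -0.46, 3.28, 2.49, -2.56, -0.0]
-10 [-0.1, -1.43, 4.26, 3.34, -3.4, 0.0]
-16 [0.27, -2.47, 5.2, 4.18, -4.25, 0.0]
-22 [0.72, -3.43, 6.23, 5.03, -5.1, 0.01]
```

```bash
cat >> h.py <<'E'
def fin(az=83.,pitch=0.):  # x horizontal toward az, pitched up by pitch; z down
    a=np.radians(az);p=np.radians(pitch)
    x=np.array([np.cos(a)*np.cos(p),np.sin(a)*np.cos(p),np.sin(p)]); y=np.array([np.sin(a),-np.cos(a),0]); return Rn.from_matrix(np.stack([x,y,np.cross(x,y)],1))
from scipy.spatial.transform import Slerp
E
python3 - <<'E'
from h import *
from station import arm
s=arm.sense(); R=Rq(s["ee_rot"])
F=fin(); print(F.as_matrix().round(2), np.degrees((R.inv()*F).magnitude()))
sl=Slerp([0,1],Rn.concatenate([R,F])); p0=s["eef_pos"]
for i in range(1,15):
    f=min(1,i/13); 
    P=p0+np.array([0.42-p0[0],-0.1-p0[1],0])*min(1,i/7)+np.array([0,0,-0.27])*np.clip((i-5)/8,0,1)
    print(i,row(s,P,sl(f)),P.round(2),sl(f).as_matrix()[:,0].round(2))
E
```

```text
[[ 0.12  0.99  0.  ]
 [ 0.99 -0.12  0.  ]
 [ 0.    0.   -1.  ]] 92.29506094034832
1 [-0.07, -0.06, 0.74, 0.76, 1.17, -0.29] [0.4  0.08 0.82] [ 0.64  0.27 -0.72]
2 [-0.13, -0.12, 1.47, 1.51, 2.33, -0.59] [0.4  0.05 0.82] [ 0.6   0.36 -0.72]
3 [-0.2, -0.18, 2.21, 2.27, 3.5, -0.88] [0.41 0.02 0.82] [ 0.55  0.45 -0.7 ]
4 [-0.26, -0.25, 2.94, 3.02, 4.66, -1.17] [ 0.41 -0.01  0.82] [ 0.5   0.54 -0.68]
5 [-0.33, -0.31, 3.68, 3.78, 5.83, -1.46] [ 0.41 -0.04  0.82] [ 0.45  0.63 -0.64]
6 [0.2, -0.97, 4.42, 4.53, 7.0, -1.76] [ 0.42 -0.07  0.78] [ 0.4   0.7  -0.59]
7 [0.73, -1.62, 5.16, 5.29, 8.16, -2.05] [ 0.42 -0.1   0.75] [ 0.35  0.77 -0.53]
8 [1.33, -2.22, 5.16, 6.04, 9.33, -2.34] [ 0.42 -0.1   0.72] [ 0.3   0.84 -0.46]
9 [1.92, -2.82, 5.17, 6.8, 10.5, -2.63] [ 0.42 -0.1   0.68] [ 0.26  0.89 -0.38]
10 [2.52, -3.41, 5.17, 7.55, 11.66, -2.93] [ 0.42 -0.1   0.65] [ 0.22  0.93 -0.29]
11 [3.12, -4.01, 5.17, 8.31, 12.83, -3.22] [ 0.42 -0.1   0.62] [ 0.18  0.96 -0.2 ]
12 [3.71, -4.61, 5.18, 9.06, 13.99, -3.51] [ 0.42 -0.1   0.58] [ 0.15  0.98 -0.1 ]
13 [4.31, -5.21, 5.18, 9.82, 15.16, -3.8] [ 0.42 -0.1   0.55] [0.12 0.99 0.  ]
14 [4.31, -5.21, 5.18, 9.82, 15.16, -3.8] [ 0.42 -0.1   0.55] [0.12 0.99 0.  ]
```

Request:
{"api": "jog_arm", "payload": {
  "motion": [
    [-0.1,-0.1,0.7,0.8,1.2,-0.3,1],
    [-0.1,-0.1,1.5,1.5,2.3,-0.6,1],
    [-0.2,-0.2,2.2,2.3,3.5,-0.9,1],
    [-0.3,-0.2,2.9,3.0,4.7,-1.2,1],
    [-0.3,-0.3,3.7,3.8,5.8,-1.5,1],
    [0.2,-1.0,4.4,4.5,7.0,-1.8,1],
    [0.7,-1.6,5.2,5.3,8.2,-2.0,1]
  ]
}}

```text
time_s: 3.45
eef_pos: [0.4187, -0.0911, 0.7643]
ee_rot: [0.363, 0.744, 0.551, -0.1]
ft_force: [1.1, -0.8, -0.7]
width: 0.0002
```

```bash
python3 - <<'E'
from h import *
from station import arm
s=arm.sense(); R=Rq(s["ee_rot"]);print(s["eef_pos"],np.round(s["qpos"],3))
print(R.as_matrix().round(2))
F=fin()
sl=Slerp([0,1],Rn.concatenate([R,F])); p0=s["eef_pos"];print(np.degrees((R.inv()*F).magnitude()))
for i in range(1,10):
    f=min(1,i/9); 
    P=p0+(np.array([0.42,-0.12,0.5])-p0)*f
    print(i,row(s,P,sl(f)))
E
```

```text
[ 0.4187137  -0.09114706  0.76428842] [-0.857 -0.349  1.045  1.437 -0.643  1.57   0.179]
[[ 0.37  0.89  0.25]
 [ 0.75 -0.13 -0.65]
 [-0.55  0.43 -0.72]]
45.35067988042937
1 [0.35, -0.3, 0.58, 0.54, 0.83, -0.21]
2 [0.69, -0.6, 1.16, 1.07, 1.65, -0.42]
3 [1.04, -0.91, 1.74, 1.61, 2.48, -0.63]
4 [1.38, -1.21, 2.31, 2.15, 3.3, -0.84]
5 [1.73, -1.51, 2.89, 2.69, 4.13, -1.05]
6 [2.07, -1.81, 3.47, 3.22, 4.96, -1.26]
7 [2.42, -2.12, 4.05, 3.76, 5.78, -1.47]
8 [2.76, -2.42, 4.63, 4.3, 6.61, -1.68]
9 [3.11, -2.72, 5.21, 4.84, 7.44, -1.89]
```

```bash
cat > fk.py <<'E'
import numpy as np, itertools
from scipy.optimize import least_squares
from scipy.spatial.transform import Rotation as Rn
D=[([-1.331,0.417,-0.01,1.614,0.005,1.111,-0.053],[0.174,0.6,0.3025],[0.7,0.099,0.7,-0.1]),
([-1.147,-0.02,-0.205,1.13,-0.008,2.003,-0.063],[0.1162,0.39902,0.76314],[0.7,0.108,0.701,-0.088]),
([-1.126,-0.365,-0.149,1.427,-0.06,1.282,-0.007],[0.10969,0.38504,0.81968],[0.682,0.363,0.609,0.178]),
([-0.666,-0.367,0.133,1.426,0.251,1.316,-0.248],[0.39518,0.10610,0.81833],[0.68,0.617,0.348,-0.189]),
([-0.857,-0.349,1.045,1.437,-0.643,1.57,0.179],[0.41871,-0.09115,0.76429],[0.363,0.744,0.551,-0.1])]
def Rq(q): return Rn.from_quat([q[1],q[2],q[3],q[0]])
def Z(a): return Rn.from_euler('z',a)
def Y(a): return Rn.from_euler('y',a)
def fk(q,p,s):
    o1=p[0]; C=Rn.from_rotvec(p[1:4])
    R=Z(s[0]*q[0]+o1); P=R.apply([p[4],0,p[5]])
    R=R*Y(q[1]); R=R*Z(s[1]*q[2]); P=P+R.apply([p[6],0,p[7]])
    R=R*Y(q[3]); P=P+R.apply([p[8],0,p[9]])
    R=R*Z(s[2]*q[4]); R=R*Y(q[5]); P=P+R.apply([p[10],0,0])
    R=R*Z(s[3]*q[6]); P=P+R.apply([0,0,p[11]])
    return P,R*C
def res(p,s):
    o=[]
    for q,P,Q in D:
        a,b=fk(q,p,s); o+=list(a-P)+list(0.3*(b.inv()*Rq(Q)).as_rotvec())
    return np.array(o+list(0.001*np.array(p)[[4,6,8,10]]))
def fit():
    best=None
    for s in itertools.product([-1,1],repeat=4):
      for rx in (0,1.57,-1.57,3.14):
        C0=(Rn.from_matrix([[0,0,1],[0,1,0],[-1,0,0]])); C0=Rn.from_matrix(np.array([[0,1,0],[0,0,1],[1,0,0]],float))*Rn.from_euler('x',rx)
        p0=[0,*C0.as_rotvec(),0,.35,0,.4,0,.4,0,.2]
        r=least_squares(res,p0,args=(s,))
        if best is None or r.cost<best[0]: best=(r.cost,s,r.x)
    return best
if __name__=="__main__":
    c,s,p=fit(); print(c,s,p.round(3)); print(res(p,s).round(3)[:30].reshape(-1,6))
    np.savez("fk.npz",s=s,p=p)
E
python3 fk.py
```

```text
0.0003289682821480251 (-1, -1, -1, -1) [-0.058  1.164 -1.208  1.18   0.002  0.296 -0.037  0.463 -0.017  0.492
 -0.021  0.232]
[[ 0.005 -0.001 -0.003 -0.003 -0.007  0.002]
 [-0.006  0.003 -0.001 -0.004 -0.006  0.002]
 [-0.003  0.009  0.001  0.002  0.006  0.003]
 [-0.008  0.008  0.002  0.001  0.006  0.003]
 [-0.007  0.001  0.001  0.004  0.001 -0.01 ]]
```

```bash
cat > ik.py <<'E'
from fk import *
from h import fin
d=np.load("fk.npz"); S=d["s"];Pm=d["p"]
lo=np.array([-2.81,-.39,-1.27,.06,-1.19,.19,-2.82])+.03; hi=np.array([2.81,2.02,1.25,2.57,4.33,2,2.82])-.03
def ik(P,R,q0):
    f=lambda q:(lambda a,b:np.r_[a-P,.3*(b.inv()*R).as_rotvec(),0.002*(q-q0)])(*fk(q,Pm,S))
    r=least_squares(f,np.clip(q0,lo+.01,hi-.01),bounds=(lo,hi)); return r.x,np.linalg.norm(r.fun[:6])
def elbow(q):
    R=Z(S[0]*q[0]+Pm[0]);P=R.apply([Pm[4],0,Pm[5]]);R=R*Y(q[1])*Z(S[1]*q[2]);E=P+R.apply([Pm[6],0,Pm[7]])
    W=E+(R*Y(q[3])).apply([Pm[8],0,Pm[9]]); return E.round(2),W.round(2)
if __name__=="__main__":
    qc=np.array([-0.857,-0.349,1.045,1.437,-0.643,1.57,0.179])
    rng=np.random.default_rng(0)
    for roll in(0,180):
      for xt in(.42,.5):
       for pit in (0,-15):
        R=fin(83,pit)*Rn.from_euler('x',roll,degrees=True); P=np.array([xt,.06,.12]); got=[]
        for k in range(40):
            q0=qc if k==0 else rng.uniform(lo,hi)
            q,e=ik(P,R,q0)
            if e<.004 and not any(np.abs(q-g).max()<.4 for g in got):
                got.append(q); print(roll,xt,pit,q.round(2),*elbow(q))
E
python3 ik.py
```

```text
0 0.42 0 [ 0.64  0.89 -0.31  2.13 -1.16  1.38  1.3 ] [ 0.25 -0.23  0.62] [ 0.39 -0.17  0.15]
0 0.42 0 [ 1.48  1.79 -1.24  2.15  0.24  0.77  0.14] [-0.02 -0.46  0.21] [ 0.37 -0.17  0.13]
0 0.42 0 [ 1.24  1.3  -0.97  2.14 -0.56  0.86  0.84] [ 0.09 -0.43  0.44] [ 0.38 -0.17  0.14]
0 0.42 -15 [ 0.56  0.72 -0.26  2.18 -1.16  1.21  1.21] [ 0.22 -0.17  0.67] [ 0.39 -0.15  0.2 ]
0 0.42 -15 [ 1.31  1.28 -1.12  2.2  -0.22  0.66  0.47] [ 0.06 -0.44  0.44] [ 0.37 -0.16  0.19]
0 0.42 -15 [ 1.4   1.51 -1.24  2.2   0.22  0.66  0.09] [ 0.02 -0.46  0.34] [ 0.37 -0.16  0.19]
0 0.42 -15 [ 0.95  0.86 -0.69  2.19 -0.91  0.95  1.04] [ 0.16 -0.3   0.62] [ 0.38 -0.15  0.2 ]
0 0.5 0 [ 0.63  0.96 -0.4   1.97 -1.16  1.34  1.17] [ 0.27 -0.24  0.59] [ 0.46 -0.17  0.14]
0 0.5 0 [ 1.21  1.52 -1.14  1.98 -0.28  0.8   0.53] [ 0.11 -0.45  0.34] [ 0.45 -0.17  0.14]
0 0.5 0 [ 0.99  1.18 -0.84  1.97 -0.81  1.01  0.94] [ 0.19 -0.38  0.49] [ 0.46 -0.17  0.14]
0 0.5 -15 [ 0.52  0.79 -0.3   2.01 -1.16  1.2   1.1 ] [ 0.25 -0.18  0.65] [ 0.46 -0.15  0.2 ]
0 0.5 -15 [ 1.23  1.47 -1.24  2.03  0.09  0.68  0.15] [ 0.09 -0.45  0.3
[... 372 characters left out ...]
38  0.52] [ 0.38 -0.17  0.13]
180 0.42 -15 [ 1.35  1.39 -1.16  2.18 -0.07  0.68 -2.79] [ 0.04 -0.45  0.39] [ 0.38 -0.16  0.18]
180 0.42 -15 [ 0.54  0.74 -0.24  2.17 -1.16  1.27 -1.92] [ 0.23 -0.17  0.66] [ 0.39 -0.16  0.19]
180 0.42 -15 [ 1.15  1.08 -0.93  2.18 -0.63  0.81 -2.31] [ 0.11 -0.38  0.54] [ 0.38 -0.16  0.19]
180 0.5 0 [ 0.62  0.98 -0.39  1.95 -1.16  1.39 -1.96] [ 0.28 -0.24  0.58] [ 0.47 -0.17  0.13]
180 0.5 0 [ 1.24  1.61 -1.18  1.96 -0.18  0.82 -2.69] [ 0.09 -0.46  0.29] [ 0.46 -0.17  0.12]
180 0.5 -15 [ 0.75  0.9  -0.58  2.   -0.99  1.07 -2.14] [ 0.22 -0.26  0.61] [ 0.46 -0.16  0.19]
180 0.5 -15 [ 1.19  1.39 -1.17  2.01 -0.14  0.72 -2.79] [ 0.11 -0.44  0.39] [ 0.46 -0.16  0.18]
```

```bash
cat > simu.py <<'E'
from ik import *
from scipy.spatial.transform import Slerp
def jac(q):
    P,R=fk(q,Pm,S);J=np.zeros((6,7));e=1e-5
    for i in range(7):
        q2=q.copy();q2[i]+=e;p,r=fk(q2,Pm,S);J[:3,i]=(p-P)/e;J[3:,i]=(r*R.inv()).as_rotvec()/e
    return P,R,J
def step(q,Pt,Rt,n=20,W=None):
    for _ in range(n):
        P,R,J=jac(q);e=np.r_[Pt-P,(Rt*R.inv()).as_rotvec()]
        J2=J.copy(); J2[3:]*=.4;e2=e.copy();e2[3:]*=.4
        act=np.ones(7,bool)
        for k in range(3):
            Ja=J2*act; dq=Ja.T@np.linalg.solve(Ja@Ja.T+1e-5*np.eye(6),e2)*.5
            bad=((q+dq<lo-.03)|(q+dq>hi+.03))&act
            if not bad.any():break
            act&=~bad
        q=np.clip(q+dq,lo-.03,hi+.03)
    return q
def run(q,way,n=10):
    # way: list of (P,R)
    for Pt,Rt in way:
        P,R=fk(q,Pm,S); sl=Slerp([0,1],Rn.concatenate([R,Rt]))
        for i in range(1,n+1): q=step(q,P+(Pt-P)*i/n,sl(i/n),6)
        P2,R2=fk(q,Pm,S); print(q.round(2),"err",np.linalg.norm(P2-Pt).round(3),np.degrees((R2.inv()*Rt).magnitude()).round(1),*elbow(q))
    return q
if __name__=="__main__":
    for a,b in((0,1),(1,2),(2,3),(3,4)):
        q=np.array(D[a][0]); P,R=fk(np.array(D[b][0]),Pm,S)
        if b==3:
            from h import ori
            way=[(np.array([.4*np.cos(np.radians(t)),.4*np.sin(np.radians(t)),.82]),ori(t,45)) for t in(62,50,38,26)]+[(P,R)]
        else: way=[(P,R)]
        print("->",D[b][0]); run(q,way)
E
python3 simu.py
```

```text
-> [-1.147, -0.02, -0.205, 1.13, -0.008, 2.003, -0.063]
[-1.34 -0.02 -0.02  1.13 -0.    2.   -0.07] err 0.001 0.1 [-0.01 -0.04  0.76] [0.1  0.38 0.99]
-> [-1.126, -0.365, -0.149, 1.427, -0.06, 1.282, -0.007]
[-1.13 -0.36 -0.15  1.43 -0.06  1.28 -0.01] err 0.0 0.1 [-0.09 -0.18  0.72] [0.05 0.22 0.97]
-> [-0.666, -0.367, 0.133, 1.426, 0.251, 1.316, -0.248]
[-1.05 -0.38 -0.06  1.44 -0.02  1.28 -0.03] err 0.0 0.0 [-0.11 -0.17  0.71] [0.1  0.2  0.97]
[-0.96 -0.37  0.01  1.44  0.05  1.28 -0.08] err 0.0 0.0 [-0.12 -0.16  0.71] [0.14 0.17 0.97]
[-0.88 -0.38  0.07  1.44  0.11  1.29 -0.12] err 0.0 0.0 [-0.14 -0.15  0.71] [0.17 0.14 0.97]
[-0.79 -0.38  0.13  1.44  0.18  1.3  -0.17] err 0.0 0.0 [-0.15 -0.13  0.71] [0.2  0.1  0.97]
[-0.7  -0.37  0.15  1.43  0.27  1.32 -0.26] err 0.0 0.0 [-0.16 -0.12  0.72] [0.21 0.08 0.97]
-> [-0.857, -0.349, 1.045, 1.437, -0.643, 1.57, 0.179]
[-0.79 -0.31  1.03  1.44 -0.69  1.6   0.21] err 0.0 0.1 [-0.14 -0.08  0.73] [ 0.3  -0.25  0.89]
```

```bash
cat > plan.py <<'E'
from simu import *
from h import ori
q0=np.array([-0.857,-0.349,1.045,1.437,-0.643,1.57,0.179])
A=lambda *p:np.array(p,float)
def pol(a,r,z,t): return (A(r*np.cos(np.radians(a)),r*np.sin(np.radians(a)),z),ori(a,t))
G=[(A(.45,-.05,.12),fin(83)),(A(.45,.06,.12),fin(83)),(A(.45,.06,.22),fin(83))]
for nm,w in {
 "direct":[(A(.42,-.12,.5),fin(83))]+G,
 "swing-60":[pol(-7,.4,.8,45),pol(-30,.45,.75,45),pol(-60,.45,.6,45),(A(.42,-.15,.4),fin(83))]+G,
 "swing-60low":[pol(-7,.4,.8,45),pol(-30,.45,.75,45),pol(-70,.5,.5,45),pol(-70,.5,.35,60),(A(.42,-.15,.35),fin(83))]+G,
 "down first":[pol(-7,.4,.8,45),pol(-30,.5,.5,20),pol(-30,.5,.35,0),(A(.42,-.12,.35),fin(83))]+G,
 "down yaw":[pol(-7,.4,.8,45),pol(-30,.5,.5,20),pol(-50,.5,.35,0),(A(.35,-.25,.35),fin(83,-45)),(A(.42,-.12,.3),fin(83))]+G,
}.items():
    print(nm); run(q0,w)
E
python3 plan.py
```

```text
direct
[-0.81 -0.39  1.24  2.05 -0.9   1.6   0.24] err 0.1 14.8 [-0.16 -0.1   0.72] [ 0.29 -0.26  0.58]
[ 0.39  0.91  0.17  1.95 -1.19  1.78  1.31] err 0.001 0.0 [ 0.31 -0.14  0.61] [ 0.42 -0.28  0.15]
[ 0.59  0.9  -0.29  2.07 -1.19  1.4   1.26] err 0.0 0.0 [ 0.27 -0.22  0.61] [ 0.41 -0.17  0.14]
[ 0.71  0.68 -0.44  2.13 -1.19  1.42  1.08] err 0.0 0.0 [ 0.18 -0.2   0.68] [ 0.41 -0.17  0.24]
swing-60
[ 0.01 -0.39  0.02  1.49  0.05  1.25 -0.08] err 0.003 0.1 [-0.21  0.02  0.71] [ 0.22 -0.02  0.95]
[ 0.29 -0.35  0.09  1.58  0.12  1.12 -0.13] err 0.0 0.0 [-0.18  0.07  0.72] [ 0.24 -0.13  0.9 ]
[ 1.38 -0.39 -0.28  1.94 -0.2   0.8   0.11] err 0.026 0.5 [-0.04  0.2   0.71] [ 0.15 -0.25  0.73]
[ 0.96  0.42 -0.28  1.89 -1.03  1.94  0.75] err 0.001 0.2 [ 0.08 -0.14  0.73] [ 0.37 -0.38  0.42]
[ 0.77  0.93 -0.28  1.95 -0.99  1.51  1.17] err 0.0 0.0 [ 0.23 -0.27  0.6 ] [ 0.41 -0.28  0.14]
[ 0.66  0.92 -0.37  2.07 -1.15  1.35  1.24] err 0.0 0.0 [ 0.25 -0.24  0.61] [ 0.41 -0.17  0.14]
[ 0.71  0.68 -0.44  2.13 -1.19  1.42  1.08] err 0.0 0.0 [ 0.18 -0.2   0.68] [ 0.41 -0.17  0.24]
swing-60low
[ 0.01 
[... 1528 characters left out ...]
02  0.71] [ 0.22 -0.02  0.95]
[ 0.19 -0.13  0.24  1.81  0.07  1.1  -0.11] err 0.001 0.1 [-0.09  0.03  0.75] [ 0.35 -0.2   0.71]
[ 0.39  0.13  0.45  1.86 -0.04  1.16 -0.01] err 0.0 0.0 [0.03 0.   0.76] [ 0.31 -0.36  0.58]
[ 0.54  0.24  0.34  1.86 -0.57  1.67  0.91] err 0.0 0.1 [ 0.07 -0.03  0.75] [ 0.32 -0.4   0.53]
[ 0.56  0.55  0.15  1.96 -1.07  1.95  1.03] err 0.0 0.1 [ 0.18 -0.12  0.71] [ 0.38 -0.35  0.32]
[ 0.47  0.9   0.08  1.95 -1.15  1.73  1.29] err 0.0 0.0 [ 0.3  -0.17  0.61] [ 0.42 -0.28  0.15]
[ 0.59  0.9  -0.29  2.07 -1.19  1.4   1.26] err 0.0 0.0 [ 0.27 -0.22  0.61] [ 0.41 -0.17  0.14]
[ 0.71  0.68 -0.44  2.13 -1.19  1.42  1.08] err 0.0 0.0 [ 0.18 -0.2   0.68] [ 0.41 -0.17  0.24]
```

```bash
cat > plan2.py <<'E'
from plan import *
print("=====")
run(q0,[pol(-20,.5,.6,35),pol(-30,.5,.35,0),(A(.42,-.15,.33),fin(60)),(A(.42,-.12,.33),fin(83))]+G)
run(q0,[pol(-20,.5,.6,35),pol(-30,.5,.35,10),(A(.44,-.15,.3),fin(60,-10)),(A(.44,-.12,.25),fin(83))]+G)
P,R=fk(q0,Pm,S);Rt=ori(-20,35);print((R.inv()*Rt).as_rotvec()/np.radians(5))
E
python3 plan2.py | sed -n '/=====/,$p'; python3 - <<'E'
import sys; sys.path.insert(0,'.')
from h import *
from station import arm
s=arm.sense();R=Rq(s["ee_rot"]);p0=s["eef_pos"]
r=np.radians(-20);Pt=np.array([.5*np.cos(r),.5*np.sin(r),.6])
sl=Slerp([0,1],Rn.concatenate([R,ori(-20,35)]))
print(np.degrees((R.inv()*ori(-20,35)).magnitude()))
for i in range(1,13):print(row(s,p0+(Pt-p0)*i/12,sl(i/12)))
E
```

```text
=====
[-0.36 -0.28  0.49  1.76  0.27  1.02 -0.26] err 0.0 0.1 [-0.15 -0.03  0.73] [ 0.33 -0.12  0.78]
[-0.23  0.15  0.75  1.86 -0.09  1.16  0.04] err 0.0 0.1 [0.04 0.03 0.76] [ 0.42 -0.23  0.58]
[ 1.24  0.44 -0.5   2.11 -1.19  1.58  0.86] err 0.0 0.1 [ 0.03 -0.17  0.73] [ 0.29 -0.34  0.35]
[ 1.13  0.56 -0.55  1.97 -0.94  1.73  0.81] err 0.0 0.0 [ 0.06 -0.21  0.71] [ 0.38 -0.35  0.35]
[ 0.94  0.98 -0.48  1.96 -0.88  1.38  1.09] err 0.0 0.0 [ 0.19 -0.32  0.58] [ 0.41 -0.28  0.14]
[ 0.84  0.99 -0.57  2.07 -1.03  1.2   1.16] err 0.0 0.0 [ 0.22 -0.3   0.58] [ 0.41 -0.17  0.14]
[ 0.9   0.76 -0.67  2.13 -1.09  1.28  1.02] err 0.0 0.0 [ 0.15 -0.26  0.65] [ 0.41 -0.17  0.24]
[-0.36 -0.28  0.49  1.76  0.27  1.02 -0.26] err 0.0 0.1 [-0.15 -0.03  0.73] [ 0.33 -0.12  0.78]
[-0.26  0.05  0.74  1.96 -0.01  0.97 -0.03] err 0.0 0.0 [-0.01  0.02  0.76] [ 0.38 -0.21  0.57]
[ 0.92  0.4  -0.18  2.09 -1.19  1.53  0.87] err 0.0 0.1 [ 0.08 -0.13  0.74] [ 0.32 -0.34  0.36]
[ 0.86  0.68 -0.25  1.93 -0.97  1.73  0.99] err 0.0 0.0 [ 0.15 -0.22  0.68] [ 0.4  -0.35  0.27]
[ 0.76  0.93 -0.26  1.95 -1.    1.52  1.18] err 0.0 0.0 [ 0.23 -0.26  0.6 ] [ 0.41 -0.28  0.14]
[ 0.65  0.91 -0.36  2.07 -1.16  1.36  1.24] err 0.0 0.0 [ 0.26 -0.24  0.61] [ 0.41 -0.17  0.14]
[ 0.71  0.68 -0.44  2.13 -1.19  1.42  1.08] err 0.0 0.0 [ 0.18 -0.2   0.68] [ 0.41 -0.17  0.24]
[  0.99385471 -11.6235367    2.29342608]
59.93845383780481
[0.1, -0.03, 0.38, 0.09, -0.97, 0.23]
[0.21, -0.06, 0.76, 0.17, -1.94, 0.45]
[0.31, -0.09, 1.14, 0.26, -2.91, 0.68]
[0.41, -0.12, 1.52, 0.35, -3.88, 0.91]
[0.52, -0.15, 1.9, 0.43, -4.85, 1.13]
[0.62, -0.18, 2.28, 0.52, -5.81, 1.36]
[0.73, -0.21, 2.66, 0.61, -6.78, 1.59]
[0.83, -0.25, 3.04, 0.69, -7.75, 1.81]
[0.93, -0.28, 3.42, 0.78, -8.72, 2.04]
[1.04, -0.31, 3.8, 0.87, -9.69, 2.27]
[1.14, -0.34, 4.18, 0.95, -10.66, 2.49]
[1.24, -0.37, 4.56, 1.04, -11.63, 2.72]
```

Request:
{"api": "jog_arm", "payload": {
  "motion": [
    [0.1,0,0.5,0.1,-1.2,0.3,1],
    [0.2,-0.1,0.9,0.2,-2.4,0.6,1],
    [0.4,-0.1,1.4,0.3,-3.5,0.8,1],
    [0.5,-0.2,1.9,0.4,-4.7,1.1,1],
    [0.6,-0.2,2.3,0.5,-5.8,1.4,1],
    [0.8,-0.2,2.8,0.6,-7.0,1.6,1],
    [0.9,-0.3,3.2,0.7,-8.2,1.9,1],
    [1.0,-0.3,3.7,0.8,-9.4,2.2,1],
    [1.1,-0.3,4.1,0.9,-10.5,2.5,1],
    [1.2,-0.4,4.6,1.0,-11.6,2.7,1]
  ]
}}

```text
time_s: 4.28
eef_pos: [0.4689, -0.1735, 0.5988]
ee_rot: [0.563, 0.673, 0.213, -0.43]
ft_force: [0.1, -0.1, -0.3]
width: 0.0005
```

```bash
cat > nxt.py <<'E'
from h import *
from station import arm
def go(way,n):
    s=arm.sense();R=Rq(s["ee_rot"]);p0=np.array(s["eef_pos"]);print(p0.round(4),np.round(s["qpos"],2),np.round(s["ft_force"],1),round(s["time_s"],2))
    print("R",R.as_matrix()[:,0].round(3),R.as_matrix()[:,1].round(3))
    Pt,Rt=way; Pt=np.array(Pt)
    sl=Slerp([0,1],Rn.concatenate([R,Rt]));print("deg",np.degrees((R.inv()*Rt).magnitude()).round(1),"mm",(np.linalg.norm(Pt-p0)*1e3).round())
    for i in range(1,n+1):print(row(s,p0+(Pt-p0)*i/n,sl(i/n)))
def pol(a,r,z,t): return (np.array([r*np.cos(np.radians(a)),r*np.sin(np.radians(a)),z]),ori(a,t))
E
python3 -c "
from nxt import *
go(pol(-30,.5,.35,0),8)"
```

```text
[ 0.4689 -0.1735  0.5988] [-0.31 -0.27  0.44  1.77  0.27  1.02 -0.27] [ 0.1 -0.1 -0.3] 4.28
R [ 0.54  -0.197 -0.818] [ 0.77  -0.277  0.575]
deg 36.5 mm 263.0
[0.62, -0.47, 0.26, 0.25, -0.07, -0.88]
[1.24, -0.93, 0.52, 0.49, -0.15, -1.75]
[1.87, -1.4, 0.78, 0.74, -0.22, -2.63]
[2.49, -1.87, 1.04, 0.99, -0.3, -3.5]
[3.11, -2.34, 1.31, 1.23, -0.37, -4.38]
[3.73, -2.8, 1.57, 1.48, -0.44, -5.25]
[4.36, -3.27, 1.83, 1.73, -0.52, -6.13]
[4.98, -3.74, 2.09, 1.97, -0.59, -7.01]
```

Request:
{"api": "jog_arm", "payload": {
  "motion": [
    [0.6,-0.5,0.3,0.2,-0.1,-0.9,1],
    [1.2,-0.9,0.5,0.5,-0.1,-1.8,1],
    [1.9,-1.4,0.8,0.7,-0.2,-2.6,1],
    [2.5,-1.9,1.0,1.0,-0.3,-3.5,1],
    [3.1,-2.3,1.3,1.2,-0.4,-4.4,1],
    [3.7,-2.8,1.6,1.5,-0.4,-5.2,1],
    [4.4,-3.3,1.8,1.7,-0.5,-6.1,1],
    [5.0,-3.7,2.1,2.0,-0.6,-7.0,1]
  ]
}}

```text
time_s: 4.95
eef_pos: [0.4339, -0.2508, 0.3483]
ee_rot: [-0.352, -0.612, -0.354, 0.614]
ft_force: [0.7, 1.0, 0.1]
width: 0.0002
```

```bash
python3 -c "
from nxt import *
go(([.42,-.15,.33],fin(60)),16)"
```

```text
[ 0.4339 -0.2508  0.3483] [-0.19  0.18  0.74  1.88 -0.13  1.14  0.07] [0.7 1.  0.1] 4.95
R [-0.003  0.002 -1.   ] [ 0.865 -0.503 -0.004]
deg 90.0 mm 103.0
[0.03, -0.1, -0.13, -0.0, 1.12, 0.0]
[0.06, -0.2, -0.25, -0.01, 2.25, 0.0]
[0.09, -0.29, -0.38, -0.01, 3.37, 0.0]
[0.12, -0.39, -0.5, -0.01, 4.5, 0.0]
[0.14, -0.49, -0.63, -0.02, 5.62, 0.0]
[0.17, -0.59, -0.75, -0.02, 6.75, 0.0]
[0.2, -0.68, -0.88, -0.03, 7.87, 0.0]
[0.23, -0.78, -1.0, -0.03, 9.0, 0.0]
[0.26, -0.88, -1.13, -0.03, 10.12, 0.0]
[0.29, -0.98, -1.25, -0.04, 11.25, 0.0]
[0.32, -1.08, -1.38, -0.04, 12.37, 0.0]
[0.35, -1.17, -1.5, -0.04, 13.5, 0.0]
[0.38, -1.27, -1.63, -0.05, 14.62, 0.0]
[0.41, -1.37, -1.75, -0.05, 15.75, 0.0]
[0.43, -1.47, -1.88, -0.06, 16.87, 0.01]
[0.46, -1.56, -2.0, -0.06, 18.0, 0.01]
```

Request:
{"api": "jog_arm", "payload": {
  "motion": [
    [0,-0.1,-0.1,0,1.2,0,1],
    [0.1,-0.2,-0.3,0,2.4,0,1],
    [0.1,-0.3,-0.4,0,3.6,0,1],
    [0.1,-0.4,-0.5,0,4.8,0,1],
    [0.2,-0.5,-0.7,0,6.0,0,1],
    [0.2,-0.6,-0.8,0,7.2,0,1],
    [0.2,-0.7,-0.9,0,8.4,0,1],
    [0.2,-0.8,-1.1,0,9.6,0,1],
    [0.3,-0.9,-1.2,0,10.8,0,1],
    [0.3,-1.0,-1.4,0,12.0,0,1]
  ]
}}

```text
time_s: 5.78
eef_pos: [0.4271, -0.1826, 0.336]
ee_rot: [0.126, 0.838, 0.481, -0.223]
ft_force: [0.5, 0.6, 0.7]
width: 0.0002
```

```bash
python3 -c "
from nxt import *
go(([.42,-.15,.33],fin(60)),5)"
```

```text
[ 0.4271 -0.1826  0.336 ] [ 0.24  0.33  0.63  2.05 -1.13  1.54  0.85] [0.5 0.6 0.7] 5.78
R [ 0.437  0.75  -0.496] [ 0.863 -0.504 -0.003]
deg 29.8 mm 34.0
[0.12, -0.11, -0.03, -0.01, 1.19, -0.01]
[0.24, -0.23, -0.07, -0.02, 2.38, -0.02]
[0.37, -0.34, -0.1, -0.03, 3.57, -0.03]
[0.49, -0.45, -0.14, -0.04, 4.76, -0.04]
[0.61, -0.56, -0.17, -0.05, 5.95, -0.05]
```

Request:
{"api": "jog_arm", "payload": {
  "motion": [
    [0.1,-0.1,0,0,1.2,0,1],
    [0.2,-0.2,-0.1,0,2.4,0,1],
    [0.4,-0.3,-0.1,0,3.6,0,1],
    [0.5,-0.5,-0.1,0,4.8,0,1],
    [0.6,-0.6,-0.2,0,6.0,0,1],
    [0.6,-0.6,-0.2,0,6.0,0,1]
  ]
}}

```text
time_s: 6.28
eef_pos: [0.4217, -0.1593, 0.3212]
ee_rot: [0.049, 0.859, 0.496, -0.115]
ft_force: [0.3, -0.3, -1.0]
width: 0.0005
```

```bash
python3 -c "
from nxt import *
im=arm.get_image('wrist'); cv2.imwrite('pics/wrist2.png',im['color'][:,:,::-1])
np.savez('pics/wrist2.npz',K=im['camera_matrix'],T=im['cam_to_world'],c=im['color'])
print(im['cam_to_world'].round(3))
go(([.42,-.12,.33],fin(83)),5)"
```

```text
[[ 0.864 -0.275  0.423  0.393]
 [-0.503 -0.417  0.757 -0.212]
 [-0.031 -0.866 -0.499  0.417]
 [ 0.     0.     0.     1.   ]]
[ 0.4211 -0.159   0.3209] [ 0.87  0.39 -0.08  2.11 -1.19  1.51  0.91] [-1.5 -0.1 -1.6] 6.33
R [ 0.482  0.842 -0.242] [ 0.863 -0.504 -0.032]
deg 27.0 mm 40.0
[0.15, -0.1, -0.08, -0.19, 0.54, -0.92]
[0.3, -0.21, -0.16, -0.37, 1.08, -1.83]
[0.45, -0.31, -0.24, -0.56, 1.61, -2.75]
[0.6, -0.42, -0.32, -0.74, 2.15, -3.67]
[0.75, -0.52, -0.4, -0.93, 2.69, -4.58]
```

View pics/wrist2.png

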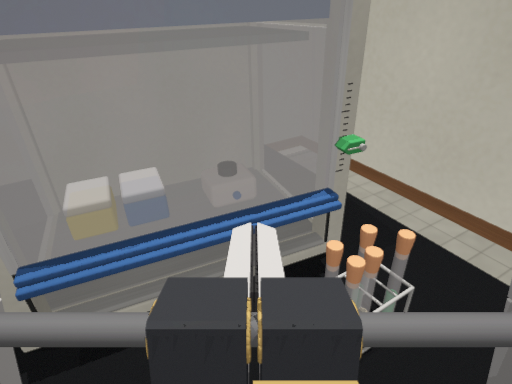

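```bash
python3 - <<'E'
from h import *
c=load("wrist2")[2]
cr=c[110:230,290:390]; cv2.imwrite("pics/w2crop.png",cv2.resize(cr[:,:,::-1],None,fx=5,fy=5,interpolation=cv2.INTER_NEAREST))
for n,(x0,y0,x1,y1) in (("top0",(235,85,275,150)),("side0",(235,235,285,285))):
    cv2.imwrite(f"pics/{n}g.png",cv2.resize(load(n)[2][y0:y1,x0:x1,::-1],None,fx=9,fy=9,interpolation=cv2.INTER_NEAREST))
E
```

```text
(no output)
```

View pics/w2crop.png

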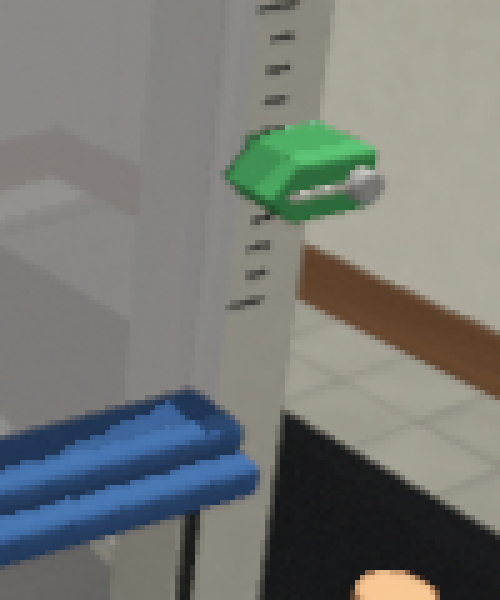

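View pics/top0g.png

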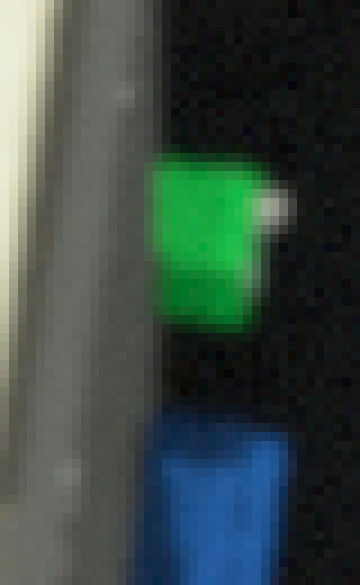

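View pics/side0g.png

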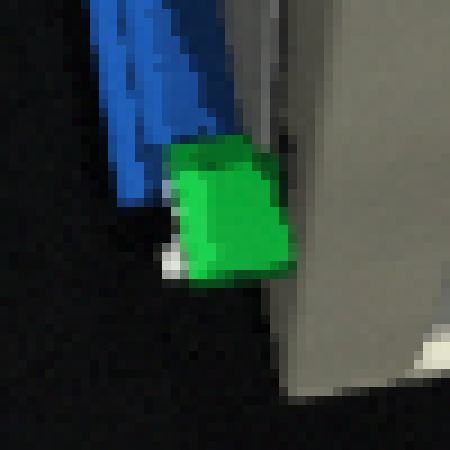

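```bash
cat >> h.py <<'E'
def triN(obs):
    A=np.zeros((3,3));b=np.zeros(3)
    for n,u in obs:
        o,d=ray(n,u);M=np.eye(3)-np.outer(d,d);A+=M;b+=M@o
    P=np.linalg.solve(A,b); return P.round(4),[ (proj(n,P)-u).round(1).tolist() for n,u in obs]
E
python3 - <<'E'
from h import *
t=[("wrist2",(335.4,145.2)),("top0",(263.2,121.3)),("side0",(253.6,251.2))]
l=[("wrist2",(341.4,208.8)),("top0",(267.7,133)),("side0",(248.2,257.8))]
for o in(t,l):
    print(triN(o)); 
    for i,j in((0,1),(0,2),(1,2)): print(" ",i,j,triN([o[i],o[j]]))
E
```

```text
(array([0.729 , 0.1148, 0.2309]), [[6.4, 1.3], [-3.1, -0.1], [-0.9, -2.6]])
  0 1 (array([0.7212, 0.1116, 0.2375]), [[4.5, -1.1], [-1.7, 2.2]])
  0 2 (array([0.7307, 0.1204, 0.2289]), [[4.5, 1.1], [1.5, -2.4]])
  1 2 (array([0.7331, 0.1114, 0.2207]), [[-1.7, -0.3], [-1.7, 0.2]])
(array([0.7289, 0.0977, 0.131 ]), [[1.5, -0.7], [-1.8, 1.0], [-1.2, 0.5]])
  0 1 (array([0.7282, 0.0952, 0.1321]), [[2.3, -0.4], [-0.8, 1.1]])
  0 2 (array([0.7283, 0.1009, 0.1284]), [[-0.4, -0.1], [-0.1, 0.2]])
  1 2 (array([0.7296, 0.0972, 0.1394]), [[-1.5, -0.2], [-1.4, 0.2]])
```

```bash
cat > plan3.py <<'E'
from plan import *
print("=====")
qc=np.array([ 0.87,0.39,-0.08,2.11,-1.19,1.51,0.91])
print(fk(qc,Pm,S)[0])
F=fin(83,-12)
for x in(.44,.48):
  run(qc,[(A(x,-.12,.3),F),(A(x,-.06,.115),F),(A(x,.064,.115),F),(A(x,.064,.24),F)])
E
python3 plan3.py | sed -n '/=====/,$p'
python3 -c "
from nxt import *
go(([.44,-.12,.3],fin(83,-12)),6)"
```

```text
=====
[ 0.42683006 -0.16436214  0.2824991 ]
[ 0.78  0.48 -0.16  1.93 -0.95  1.7   0.88] err 0.0 0.0 [ 0.12 -0.14  0.72] [ 0.4  -0.34  0.37]
[ 0.69  0.81 -0.17  2.   -0.98  1.41  1.16] err 0.0 0.0 [ 0.22 -0.22  0.64] [ 0.4  -0.28  0.19]
[ 0.57  0.78 -0.29  2.13 -1.17  1.23  1.21] err 0.0 0.0 [ 0.24 -0.19  0.65] [ 0.4  -0.15  0.19]
[ 0.6   0.47 -0.33  2.17 -1.18  1.36  0.98] err 0.0 0.0 [ 0.14 -0.12  0.72] [ 0.4  -0.15  0.31]
[ 0.74  0.53 -0.18  1.86 -0.98  1.68  0.84] err 0.0 0.0 [ 0.14 -0.15  0.71] [ 0.44 -0.34  0.37]
[ 0.66  0.84 -0.19  1.92 -1.    1.41  1.11] err 0.0 0.0 [ 0.24 -0.22  0.63] [ 0.44 -0.28  0.19]
[ 0.53  0.81 -0.29  2.05 -1.18  1.24  1.16] err 0.0 0.0 [ 0.25 -0.18  0.64] [ 0.44 -0.15  0.19]
[ 0.56  0.53 -0.33  2.09 -1.19  1.35  0.94] err 0.0 0.0 [ 0.16 -0.13  0.71] [ 0.44 -0.15  0.31]
[ 0.4211 -0.159   0.3209] [ 0.87  0.39 -0.08  2.11 -1.19  1.51  0.91] [-1.5 -0.1 -1.6] 6.33
R [ 0.482  0.842 -0.242] [ 0.863 -0.504 -0.032]
deg 23.4 mm 48.0
[0.2, -0.01, 0.04, -0.23, 0.05, -0.74]
[0.39, -0.02, 0.08, -0.47, 0.11, -1.48]
[0.59, -0.03, 0.12, -0.7, 0.16, -2.23]
[0.78, -0.05, 0.17, -0.93, 0.21, -2.97]
[0.98, -0.06, 0.21, -1.17, 0.27, -3.71]
[1.18, -0.07, 0.25, -1.4, 0.32, -4.45]
```

Request:
{"api": "jog_arm", "payload": {
  "motion": [
    [0.2,0,0,-0.2,0.1,-0.7,1],
    [0.4,0,0.1,-0.5,0.1,-1.5,1],
    [0.6,0,0.1,-0.7,0.2,-2.2,1],
    [0.8,0,0.2,-0.9,0.2,-3.0,1],
    [1.0,-0.1,0.2,-1.2,0.3,-3.7,1],
    [1.2,-0.1,0.2,-1.4,0.3,-4.5,1],
    [1.2,-0.1,0.2,-1.4,0.3,-4.5,1]
  ]
}}

```text
time_s: 6.92
eef_pos: [0.4406, -0.1168, 0.3008]
ee_rot: [0.069, 0.741, 0.663, -0.08]
ft_force: [-0.3, 0.9, -0.7]
width: 0.0008
```

```bash
python3 -c "
from nxt import *
im=arm.get_image('wrist'); cv2.imwrite('pics/wrist3.png',im['color'][:,:,::-1])
np.savez('pics/wrist3.npz',K=im['camera_matrix'],T=im['cam_to_world'],c=im['color'])
go(([.44,-.08,.12],fin(83,-12)),6)"
```

```text
[ 0.4402 -0.1175  0.3009] [ 0.76  0.53 -0.15  1.95 -0.99  1.65  0.97] [-0.5 -0.4  1.4] 6.97
R [ 0.113  0.971 -0.21 ] [ 0.993 -0.116 -0.003]
deg 0.4 mm 185.0
[0.31, -0.02, 0.7, -0.0, 0.0, 0.01]
[0.62, -0.03, 1.41, -0.01, 0.01, 0.02]
[0.93, -0.05, 2.11, -0.01, 0.01, 0.04]
[1.24, -0.07, 2.82, -0.01, 0.02, 0.05]
[1.55, -0.08, 3.52, -0.02, 0.02, 0.06]
[1.86, -0.1, 4.23, -0.02, 0.03, 0.07]
```

View pics/wrist3.png

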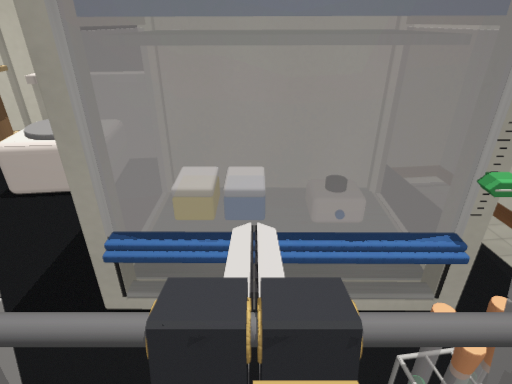

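```bash
python3 - <<'E'
from h import *
c=load("wrist3")[2]
cv2.imwrite("pics/w3crop.png",cv2.resize(c[150:280,420:512,::-1],None,fx=6,fy=4.5,interpolation=cv2.INTER_NEAREST))
E
```

```text
(no output)
```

View pics/w3crop.png

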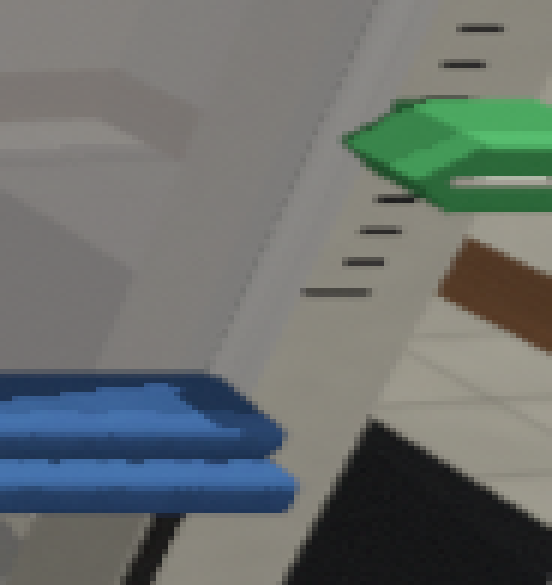

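```bash
python3 - <<'E'
from h import *
n=np.array([np.cos(np.radians(83)),np.sin(np.radians(83)),0])
print(load("wrist3")[1].round(3))
for name,u in(("wrist2",(335.4,145.2)),("wrist3",(477.2,181.1))):
    o,d=ray(name,u)
    for dist in (.03,.02,.04):
        P0=np.array([.733,.112,0])+dist*n; t=((P0-o)@n)/(d@n); print(name,dist,(o+d*t).round(4))
print(triN([("wrist2",(335.4,145.2)),("wrist3",(477.2,181.1))]))
l=[("wrist2",(341.4,208.8)),("wrist3",(420+297/6,150+508/4.5)),("top0",(267.7,133)),("side0",(248.2,257.8))]
print(triN(l),triN(l[:2]))
print(triN([("wrist3",(105,261.5)),("top0",(244,311)),("side0",(226,111))]))
# lip underside from each wrist view on the front plane
for name,u in l[:2]+[("wrist3",(105,261.5))]:
    o,d=ray(name,u)
    P0=np.array([.729,.098,0]); t=((P0-o)@n)/(d@n); print(name,(o+d*t).round(4))
E
```

```text
[[ 0.994 -0.055  0.096  0.433]
 [-0.111 -0.463  0.879 -0.18 ]
 [-0.004 -0.885 -0.466  0.395]
 [ 0.     0.     0.     1.   ]]
wrist2 0.03 [0.7416 0.1412 0.2214]
wrist2 0.02 [0.7328 0.1322 0.2264]
wrist2 0.04 [0.7505 0.1502 0.2164]
wrist3 0.03 [0.7405 0.1413 0.2222]
wrist3 0.02 [0.7319 0.1323 0.227 ]
wrist3 0.04 [0.7491 0.1503 0.2174]
(array([0.6953, 0.0941, 0.2475]), [[0.0, -0.0], [-0.0, 0.0]])
(array([0.7287, 0.0979, 0.1317]), [[1.3, -1.1], [0.7, 0.9], [-1.9, 1.0], [-1.2, 0.4]]) (array([0.8672, 0.2297, 0.009 ]), [[-0.0, -0.0], [0.1, 0.0]])
(array([0.2823, 0.1526, 0.1346]), [[-1.9, -1.1], [-1.6, 0.1], [-1.1, 1.3]])
wrist2 [0.7264 0.0983 0.1303]
wrist3 [0.7276 0.0982 0.133 ]
wrist3 [0.2841 0.1526 0.1326]
```

Request:
{"api": "jog_arm", "payload": {
  "motion": [
    [0.3,0,0.7,0,0,0,1],
    [0.6,0,1.4,0,0,0,1],
    [0.9,0,2.1,0,0,0,1],
    [1.2,-0.1,2.8,0,0,0,1],
    [1.5,-0.1,3.5,0,0,0,1],
    [1.8,-0.1,4.2,0,0,0,1],
    [1.8,-0.1,4.2,0,0,0,1]
  ]
}}

```text
time_s: 7.55
eef_pos: [0.4381, -0.0813, 0.1175]
ee_rot: [0.066, 0.743, 0.661, -0.082]
ft_force: [-1.3, 0.6, -0.6]
width: 0.0004
```

```bash
python3 -c "
from nxt import *
for n in ['wrist','side']:
  im=arm.get_image(n); cv2.imwrite(f'pics/{n}4.png',im['color'][:,:,::-1])
  np.savez(f'pics/{n}4.npz',K=im['camera_matrix'],T=im['cam_to_world'],c=im['color'])
go(([.448,.064,.115],fin(83,-12)),6)"
```

```text
[ 0.4394 -0.0826  0.1216] [ 0.72  0.86 -0.15  1.98 -0.99  1.42  1.24] [0.3 0.1 0.1] 7.65
R [ 0.113  0.971 -0.21 ] [ 0.993 -0.117 -0.006]
deg 0.4 mm 147.0
[0.6, -0.04, -0.1, -0.01, 0.0, 0.01]
[1.21, -0.07, -0.2, -0.02, 0.01, 0.02]
[1.81, -0.11, -0.3, -0.03, 0.01, 0.03]
[2.41, -0.14, -0.41, -0.03, 0.02, 0.04]
[3.01, -0.18, -0.51, -0.04, 0.02, 0.05]
[3.62, -0.21, -0.61, -0.05, 0.03, 0.07]
```

View pics/wrist4.png

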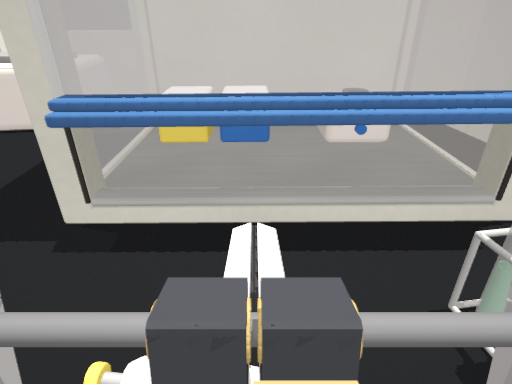

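View pics/side4.png

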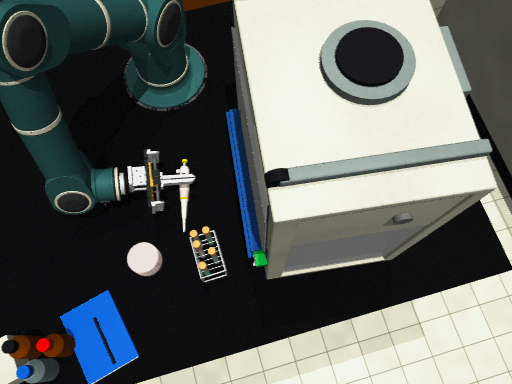

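Request:
{"api": "jog_arm", "payload": {
  "motion": [
    [0.5,0,-0.1,0,0,0,1],
    [1.0,-0.1,-0.2,0,0,0,1],
    [1.6,-0.1,-0.3,0,0,0,1],
    [2.2,-0.1,-0.4,0,0,0,1],
    [2.8,-0.2,-0.5,0,0,0,1],
    [3.3,-0.2,-0.6,0,0,0,1],
    [3.6,-0.2,-0.6,0,0,0,1],
    [3.6,-0.2,-0.6,0,0,0,1]
  ]
}}

```text
time_s: 8.32
eef_pos: [0.4487, 0.0641, 0.1165]
ee_rot: [0.069, 0.743, 0.661, -0.081]
ft_force: [0.5, 0.6, 0.1]
width: 0.0007
```

```bash
python3 -c "
from nxt import *
for n in ['wrist','top']:
  im=arm.get_image(n); cv2.imwrite(f'pics/{n}5.png',im['color'][:,:,::-1])
  np.savez(f'pics/{n}5.npz',K=im['camera_matrix'],T=im['cam_to_world'],c=im['color'])
go(([.448,.064,.195],fin(83,-12)),5)"
```

```text
[0.449  0.062  0.1159] [ 0.66  0.87 -0.4   2.12 -1.17  1.13  1.28] [-0.3 -0.1 -0.1] 8.42
R [ 0.115  0.971 -0.212] [ 0.993 -0.119 -0.004]
deg 0.4 mm 79.0
[-0.07, -0.01, -0.39, -0.01, 0.01, 0.01]
[-0.15, -0.02, -0.78, -0.02, 0.02, 0.02]
[-0.22, -0.02, -1.17, -0.02, 0.03, 0.03]
[-0.3, -0.03, -1.55, -0.03, 0.04, 0.04]
[-0.37, -0.04, -1.94, -0.04, 0.04, 0.05]
```

View pics/wrist5.png

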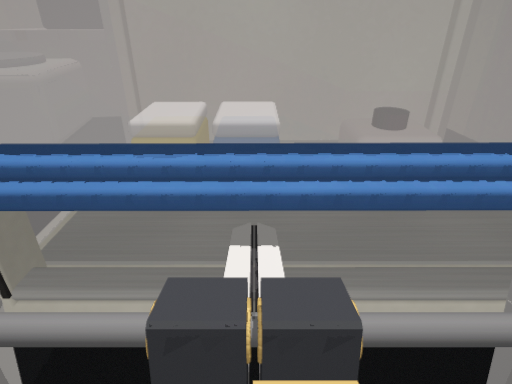

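View pics/top5.png

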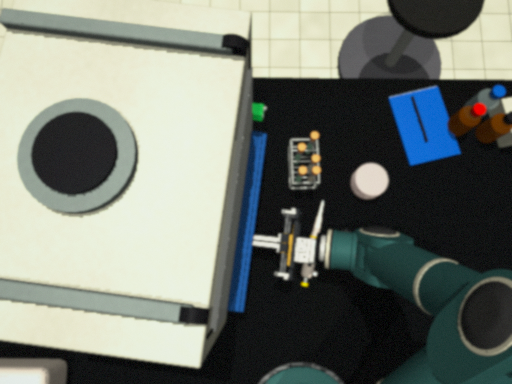

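```bash
python3 -c "
from h import *
for z in(.125,.132,.14): print(z,proj('wrist5',(.46,.130,z)),proj('top5',(.46,.13,z)))
print(proj('wrist5',(.460,.156,.0954)),proj('top5',(.460,.156,.0954)))
"
```

```text
0.125 [263.18776162 222.75966326] [252.47025221 237.59554214]
0.132 [263.31616474 210.20619602] [252.48342915 237.36661328]
0.14 [263.4698639  195.17963584] [252.49868356 237.10159156]
[256.50761666 240.70234356] [242.2946626  238.42273395]
```

Request:
{"api": "jog_arm", "payload": {
  "motion": [
    [0,0,-0.2,0,0,0,1],
    [-0.1,0,-0.4,0,0,0,1],
    [-0.1,0,-0.6,0,0,0,1],
    [-0.2,0,-0.8,0,0,0,1],
    [-0.2,0,-1.0,0,0,0,1],
    [-0.3,0,-1.2,0,0,0,1],
    [-0.3,0,-1.4,0,0,0,1],
    [-0.3,0,-1.5,0,0,0,1]
  ]
}}

```text
time_s: 9.08
eef_pos: [0.4495, 0.0626, 0.1782]
ee_rot: [0.07, 0.744, 0.66, -0.081]
ft_force: [-0.0, -5.4, -4.6]
width: 0.0005
```

```bash
cat > snap.py <<'E'
from nxt import *
import sys
def snap(k,names):
  for n in names:
    im=arm.get_image(n); cv2.imwrite(f'pics/{n}{k}.png',im['color'][:,:,::-1])
    np.savez(f'pics/{n}{k}.npz',K=im['camera_matrix'],T=im['cam_to_world'],c=im['color'])
if __name__=="__main__": snap(sys.argv[1],sys.argv[2:])
E
python3 snap.py 6 wrist side top; python3 -c "
from nxt import *
s=arm.sense();print(s['eef_pos'],s['ft_force'],s['qpos'])
for y in range(0,3):pass
c=load('wrist6')[2];hsv=cv2.cvtColor(c,cv2.COLOR_RGB2HSV);m=cv2.inRange(hsv,(100,120,50),(125,255,255))
for x in(60,130,380,450):
  r=np.where(m[:,x])[0];print(x,r.min(),r.max())
R=Rq(s['ee_rot']).as_matrix()
for z in(.16,.165,.17,.175,.18,.185):print(z,proj('wrist6',(.46,.13,z)))
"
```

```text
[0.44933892 0.06318222 0.17765161] [-0.70107165  0.02030993  0.98792916] [ 0.69666766  0.73780932 -0.45383577  2.15074843 -1.16855989  1.16819715
  1.167766  ]
60 175 240
130 175 240
380 174 240
450 174 240
0.16 [260.52487631 264.14351524]
0.165 [260.57906783 256.55511647]
0.17 [260.63480854 248.74978583]
0.175 [260.69216583 240.71808618]
0.18 [260.75121107 232.45002493]
0.185 [260.81201988 223.9350126 ]
```

View pics/wrist6.png

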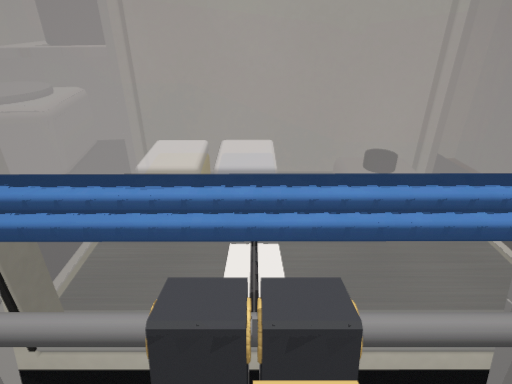

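View pics/side6.png

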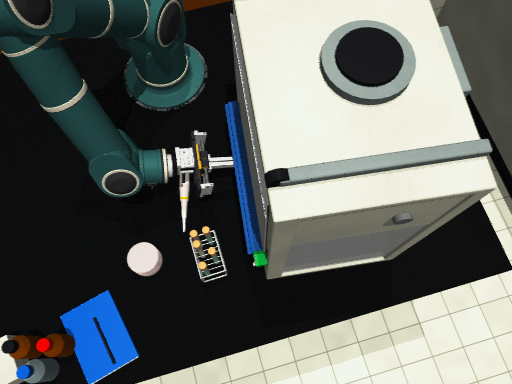

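Request:
{"api": "jog_arm", "payload": {
  "motion": [
    [0,0,-0.1,0,0,0,1],
    [-0.1,0,-0.3,0,0,0,1],
    [-0.1,0,-0.5,0,0,0,1],
    [-0.2,0,-0.7,0,0,0,1],
    [-0.2,0,-0.8,0,0,0,1],
    [-0.2,0,-0.9,0,0,0,1]
  ]
}}

```text
time_s: 9.73
eef_pos: [0.4496, 0.0625, 0.2151]
ee_rot: [0.07, 0.744, 0.66, -0.081]
ft_force: [-0.9, -6.7, -5.1]
width: 0.0001
```

```bash
python3 snap.py 7 wrist side top; python3 -c "
from nxt import *
s=arm.sense();print(s['eef_pos'],s['ft_force'],s['qpos'])
c=load('wrist7')[2];hsv=cv2.cvtColor(c,cv2.COLOR_RGB2HSV);m=cv2.inRange(hsv,(100,120,50),(125,255,255))
for x in(60,130,380,450):
  r=np.where(m[:,x])[0];print(x,r.min(),r.max())
for z in(.2,.205,.21,.215,.22):print(z,proj('wrist7',(.46,.13,z)))
for n,(x0,y0,x1,y1) in (('top7',(235,85,275,150)),('side7',(235,235,285,285))):
    cv2.imwrite(f'pics/{n}g.png',cv2.resize(load(n)[2][y0:y1,x0:x1,::-1],None,fx=9,fy=9,interpolation=cv2.INTER_NEAREST))
"
```

```text
[0.44953582 0.06304752 0.21515445] [0.00857366 0.06032162 0.42949947] [ 0.72389401  0.65683203 -0.48881258  2.15751351 -1.16670352  1.19733924
  1.09585851]
60 175 240
130 175 240
380 174 240
450 174 240
0.2 [260.46552725 259.45587826]
0.205 [260.52469657 251.73698025]
0.21 [260.58556956 243.79583167]
0.215 [260.64822086 235.62269341]
0.22 [260.71272957 227.20724887]
```

View pics/side7g.png

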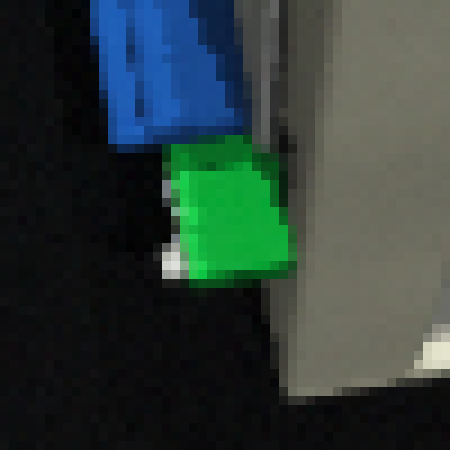

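View pics/top7g.png

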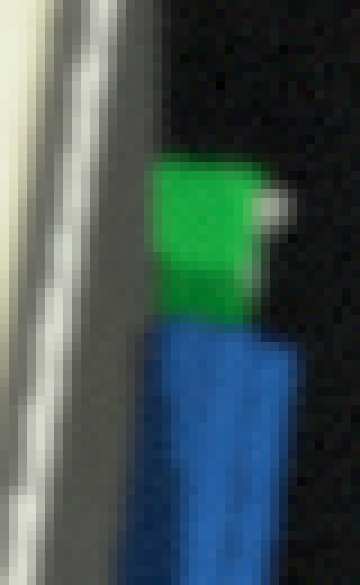

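```bash
python3 -c "
from nxt import *
go(([.4495,.062,.195],fin(83,-12)),2)
go(([.432,-.08,.195],fin(83,-12)),4)
go(([.45,-.1,.195],fin(70,-5)),4)"
```

```text
[0.4495 0.063  0.2152] [ 0.72  0.66 -0.49  2.16 -1.17  1.2   1.1 ] [0.  0.1 0.4] 9.88
R [ 0.115  0.971 -0.21 ] [ 0.993 -0.118 -0.003]
deg 0.3 mm 20.0
[0.04, 0.0, 0.25, -0.01, 0.01, 0.03]
[0.08, 0.0, 0.5, -0.02, 0.03, 0.05]
[0.4495 0.063  0.2152] [ 0.72  0.66 -0.49  2.16 -1.17  1.2   1.1 ] [0.  0.1 0.4] 9.88
R [ 0.115  0.971 -0.21 ] [ 0.993 -0.118 -0.003]
deg 0.3 mm 146.0
[-0.85, -0.0, 0.31, -0.0, 0.01, 0.01]
[-1.71, -0.01, 0.63, -0.01, 0.01, 0.03]
[-2.56, -0.01, 0.94, -0.01, 0.02, 0.04]
[-3.42, -0.01, 1.25, -0.02, 0.03, 0.05]
[0.4495 0.063  0.2152] [ 0.72  0.66 -0.49  2.16 -1.17  1.2   1.1 ] [0.  0.1 0.4] 9.88
R [ 0.115  0.971 -0.21 ] [ 0.993 -0.118 -0.003]
deg 15.0 mm 164.0
[-0.96, 0.12, 0.34, 0.09, 0.36, 0.66]
[-1.93, 0.25, 0.67, 0.18, 0.71, 1.31]
[-2.89, 0.37, 1.01, 0.27, 1.07, 1.97]
[-3.85, 0.49, 1.34, 0.36, 1.43, 2.62]
```

Request:
{"api": "jog_arm", "payload": {
  "motion": [
    [0,0,0.3,0,0,0,1],
    [0.1,0,0.6,0,0,0,1],
    [-0.8,0,0.6,0,0,0,1],
    [-1.7,0,0.8,0,0,0,1],
    [-2.6,0.1,1.0,0,0,0,1],
    [-3.2,0.3,1.2,0.1,0.5,0.9,1],
    [-3.8,0.5,1.3,0.2,1.0,1.8,1],
    [-3.8,0.5,1.3,0.4,1.4,2.6,1],
    [-3.8,0.5,1.3,0.4,1.4,2.6,1]
  ]
}}

```text
time_s: 10.63
eef_pos: [0.4497, -0.0987, 0.1955]
ee_rot: [0.022, 0.82, 0.571, -0.038]
ft_force: [-0.1, 0.5, -0.3]
width: 0.0003
```

```bash
python3 snap.py 8 wrist; python3 -c "
from nxt import *
go(([.45,-.1,.195],fin(70,-5)),1)
print(load('wrist8')[1].round(3))"
```

```text
[ 0.4499 -0.0976  0.196 ] [ 0.96  0.77 -0.37  2.07 -1.13  1.38  1.15] [0.1 0.3 0. ] 10.68
R [ 0.339  0.937 -0.089] [ 0.94  -0.341 -0.005]
deg 0.3 mm 3.0
[-0.05, 0.02, 0.03, -0.05, 0.02, 0.02]
[[ 0.938 -0.128  0.322  0.423]
 [-0.346 -0.329  0.879 -0.169]
 [-0.007 -0.936 -0.353  0.281]
 [ 0.     0.     0.     1.   ]]
```

View pics/wrist8.png

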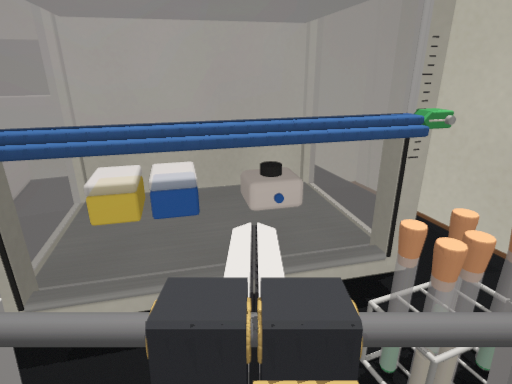

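```bash
python3 - <<'E'
from h import *
c=load("wrist8")[2]
cv2.imwrite("pics/w8crop.png",cv2.resize(c[90:170,390:470,::-1],None,fx=7,fy=7,interpolation=cv2.INTER_NEAREST))
E
```

```text
(no output)
```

View pics/w8crop.png

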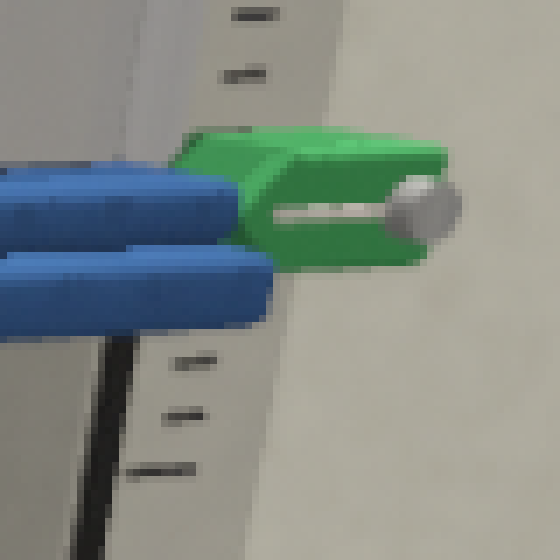

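```bash
python3 - <<'E'
from h import *
n=np.array([np.cos(np.radians(83)),np.sin(np.radians(83)),0])
def at(name,u,P0):
    o,d=ray(name,u);t=((np.array(P0)-o)@n)/(d@n);return (o+d*t).round(4)
f=lambda cx,cy:(390+cx/7-.5,90+cy/7-.5)
for m in(.105,.112,.118):
    print(m,"top",at("wrist8",f(300,158),(.733,m,0)),"bot",at("wrist8",f(272,270),(.733,m,0)),"topR",at("wrist8",f(445,150),(.733,m,0)),"botR",at("wrist8",f(425,263),(.733,m,0)))
for m in(.095,.098,.101): print("lip",at("wrist8",f(268,326),(.729,m,0)))
# left portion of lip underside
m=cv2.inRange(cv2.cvtColor(load("wrist8")[2],cv2.COLOR_RGB2HSV),(100,120,50),(125,255,255))
for x in(220,300,350,400):
    r=np.where(m[100:160,x])[0]+100;print(x,r.max(),at("wrist8",(x,r.max()+.5),(.729,.098,0)))
E
```

```text
0.105 top [0.7335 0.1049 0.2356] bot [0.7321 0.1051 0.2181] topR [0.7602 0.1017 0.2359] botR [0.7608 0.1016 0.2179]
0.112 top [0.7404 0.1111 0.2345] bot [0.739  0.1113 0.2167] topR [0.7678 0.1077 0.2349] botR [0.7684 0.1077 0.2165]
0.118 top [0.7464 0.1164 0.2337] bot [0.7449 0.1165 0.2155] topR [0.7743 0.1129 0.234 ] botR [0.7749 0.1129 0.2153]
lip [0.7228 0.0958 0.2115]
lip [0.7258 0.0984 0.2108]
lip [0.7288 0.101  0.2101]
220 147 [0.4977 0.1264 0.2117]
300 143 [0.5777 0.1166 0.211 ]
350 140 [0.6324 0.1099 0.211 ]
400 137 [0.6911 0.1026 0.211 ]
```

```bash
python3 -c "
from nxt import *
go(([.435,-.06,.192],fin(83,-12)),3)
go(([.4495,.063,.192],fin(83,-12)),6)"
```

```text
[ 0.4499 -0.0976  0.196 ] [ 0.96  0.77 -0.37  2.07 -1.13  1.38  1.15] [0.1 0.3 0. ] 10.68
R [ 0.339  0.937 -0.089] [ 0.94  -0.341 -0.005]
deg 14.7 mm 41.0
[0.25, -0.22, 0.01, -0.15, -0.46, -0.85]
[0.51, -0.45, 0.02, -0.29, -0.92, -1.7]
[0.76, -0.67, 0.03, -0.44, -1.38, -2.55]
[ 0.4499 -0.0976  0.196 ] [ 0.96  0.77 -0.37  2.07 -1.13  1.38  1.15] [0.1 0.3 0. ] 10.68
R [ 0.339  0.937 -0.089] [ 0.94  -0.341 -0.005]
deg 14.7 mm 161.0
[0.63, -0.23, -0.04, -0.07, -0.23, -0.42]
[1.26, -0.46, -0.08, -0.15, -0.46, -0.85]
[1.88, -0.69, -0.11, -0.22, -0.69, -1.27]
[2.51, -0.92, -0.15, -0.29, -0.92, -1.7]
[3.14, -1.15, -0.19, -0.36, -1.15, -2.12]
[3.77, -1.38, -0.23, -0.44, -1.38, -2.55]
```

Request:
{"api": "jog_arm", "payload": {
  "motion": [
    [0.3,-0.2,0,-0.1,-0.5,-0.9,1],
    [0.5,-0.5,0,-0.3,-0.9,-1.7,1],
    [0.8,-0.7,0,-0.4,-1.4,-2.6,1],
    [1.4,-0.8,0,-0.4,-1.4,-2.6,1],
    [2.0,-1.0,-0.1,-0.4,-1.4,-2.6,1],
    [2.6,-1.1,-0.1,-0.4,-1.4,-2.6,1],
    [3.2,-1.2,-0.2,-0.4,-1.4,-2.6,1],
    [3.7,-1.4,-0.2,-0.4,-1.4,-2.6,1],
    [3.8,-1.4,-0.2,-0.4,-1.4,-2.6,1],
    [3.8,-1.4,-0.2,-0.4,-1.4,-2.6,1]
  ]
}}

```text
time_s: 11.52
eef_pos: [0.4487, 0.0665, 0.1912]
ee_rot: [0.069, 0.741, 0.663, -0.079]
ft_force: [0.0, -0.6, 0.7]
width: 0.0005
```

```bash
python3 snap.py 9 wrist; python3 -c "
from nxt import *
go(([.4495,.063,.229],fin(83,-12)),1)
m=cv2.inRange(cv2.cvtColor(load('wrist9')[2],cv2.COLOR_RGB2HSV),(100,120,50),(125,255,255))
for x in(60,380): print(np.where(m[:,x])[0].max())
for z in(.205,.21,.215):print(z,proj('wrist9',(.46,.13,z)))
"
```

```text
[0.4489 0.0652 0.1911] [ 0.74  0.72 -0.52  2.15 -1.15  1.15  1.13] [-1.1  0.1 -0.4] 11.57
R [ 0.111  0.972 -0.209] [ 0.993 -0.114 -0.003]
deg 0.5 mm 38.0
[-0.25, 0.02, -0.92, -0.02, 0.01, 0.09]
201
202
0.205 [264.80144193 216.27436715]
0.21 [264.93019382 206.98017092]
0.215 [265.06305174 197.38957191]
```

Request:
{"api": "jog_arm", "payload": {
  "motion": [
    [0,0,-0.2,0,0,0,1],
    [-0.1,0,-0.4,0,0,0,1],
    [-0.1,0,-0.5,0,0,0,1],
    [-0.2,0,-0.6,0,0,0,1],
    [-0.2,0,-0.7,0,0,0,1],
    [-0.2,0,-0.8,0,0,0,1],
    [-0.2,0,-0.9,0,0,0,1],
    [-0.2,0,-0.9,0,0,0,1]
  ]
}}

```text
time_s: 12.23
eef_pos: [0.4492, 0.0645, 0.2285]
ee_rot: [0.069, 0.742, 0.662, -0.08]
ft_force: [1.3, -0.4, -0.0]
width: 0.0004
```

```bash
python3 snap.py 10 wrist; python3 -c "
from nxt import *
go(([.4495,.063,.229],fin(83,-12)),1)
m=cv2.inRange(cv2.cvtColor(load('wrist10')[2],cv2.COLOR_RGB2HSV),(100,120,50),(125,255,255))
for x in(60,380): print(np.where(m[:,x])[0].max())
for z in(.215,.22,.225,.23):print(z,proj('wrist10',(.46,.13,z)))
"
```

```text
[0.4491 0.0646 0.2283] [ 0.77  0.64 -0.55  2.16 -1.15  1.19  1.06] [-0.3 -0.1 -0.4] 12.28
R [ 0.112  0.971 -0.209] [ 0.993 -0.115 -0.003]
deg 0.4 mm 2.0
[-0.04, 0.01, -0.01, -0.01, 0.01, 0.09]
241
243
0.215 [262.06891504 259.56458588]
0.22 [262.15354751 251.71918317]
0.225 [262.24064191 243.64555949]
0.23 [262.33030727 235.33360953]
```

Request:
{"api": "jog_arm", "payload": {
  "motion": [
    [0,0,0.3,0,0,0,1],
    [0.1,0,0.6,0,0,0,1],
    [-0.8,0,0.6,0,0,0,1],
    [-1.7,0,0.8,0,0,0,1],
    [-2.6,0.1,1.0,0,0,0,1],
    [-3.2,0.3,1.2,0.1,0.5,0.9,1],
    [-3.8,0.5,1.3,0.2,1.0,1.8,1],
    [-3.8,0.5,1.3,0.4,1.4,2.6,1],
    [-3.8,0.5,1.3,0.4,1.4,2.6,1]
  ]
}}

```text
time_s: 13.03
eef_pos: [0.4498, -0.0973, 0.2083]
ee_rot: [0.022, 0.819, 0.572, -0.037]
ft_force: [-0.4, 1.0, -0.6]
width: 0.0007
```

```bash
python3 snap.py 11 wrist side; python3 - <<'E'
from nxt import *
c=load("wrist11")[2]
cv2.imwrite("pics/w11crop.png",cv2.resize(c[100:180,390:470,::-1],None,fx=7,fy=7,interpolation=cv2.INTER_NEAREST))
s=arm.sense();print(s['eef_pos'],s['ft_force'],load("wrist11")[1].round(3))
E
```

```text
[ 0.45034436 -0.09568304  0.20920399] [ 0.12224884 -0.81336664  0.06621407] [[ 0.939 -0.128  0.319  0.424]
 [-0.344 -0.328  0.88  -0.167]
 [-0.007 -0.936 -0.352  0.294]
 [ 0.     0.     0.     1.   ]]
```

View pics/w11crop.png

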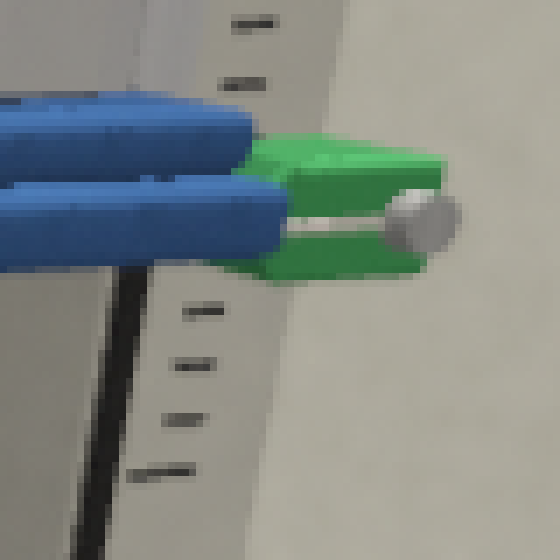

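View pics/wrist11.png

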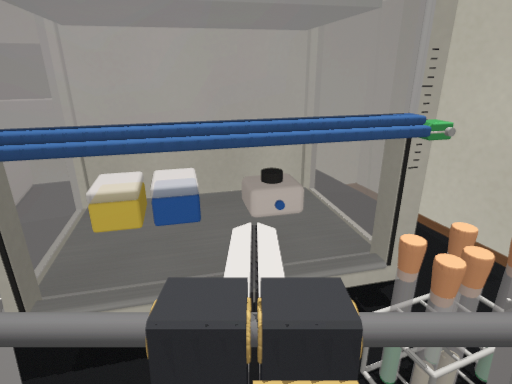

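Request:
{"api": "jog_arm", "payload": {
  "motion": [
    [-0.1,0,0.4,0,0,0,1],
    [-0.1,0,0.8,0,0,0,1],
    [-0.1,0,1.2,0,0,0,1],
    [-0.1,0,1.5,0,0,0,1],
    [-0.1,0,1.6,0,0,0,1],
    [-0.1,0,1.6,0,0,0,1]
  ]
}}

```text
time_s: 13.63
eef_pos: [0.447, -0.1039, 0.1456]
ee_rot: [0.024, 0.815, 0.577, -0.037]
ft_force: [-0.1, 0.7, -0.0]
width: 0.0006
```

```bash
python3 snap.py 12 wrist; python3 - <<'E'
from nxt import *
c=load("wrist12")[2]
cv2.imwrite("pics/w12crop.png",cv2.resize(c[30:130,390:490,::-1],None,fx=6,fy=6,interpolation=cv2.INTER_NEAREST))
s=arm.sense();print(s['eef_pos'],s['ft_force'],load("wrist12")[1].round(3))
E
```

```text
[ 0.44714538 -0.103973    0.14620871] [-0.39000652  0.1480889   0.29482344] [[ 0.943 -0.122  0.309  0.422]
 [-0.332 -0.333  0.883 -0.174]
 [-0.005 -0.935 -0.354  0.231]
 [ 0.     0.     0.     1.   ]]
```

View pics/w12crop.png

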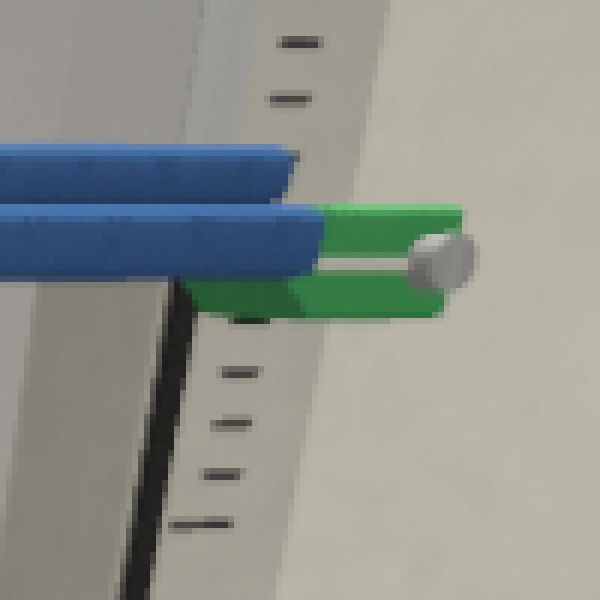

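```bash
python3 snap.py 13 side top; python3 - <<'E'
from h import *
n=np.array([np.cos(np.radians(83)),np.sin(np.radians(83)),0])
def at(name,u,P0):
    o,d=ray(name,u);t=((np.array(P0)-o)@n)/(d@n);return (o+d*t).round(4)
f=lambda cx,cy:(390+cx/6-.5,30+cy/6-.5)
print("lip",at("wrist12",f(315,277),(.729,.098,0)))
for m in(.105,.112,.12): print("tip",at("wrist12",f(310,211),(.733,m,0)),at("wrist12",f(310,316),(.733,m,0)))
for v in("side","top"):
    a=load(v+"0")[2].astype(int);b=load(v+"13")[2].astype(int)
    d=(abs(a-b).sum(2)>60).astype(np.uint8)*255
    cv2.imwrite(f"pics/{v}13m.png",np.hstack([b[:,:,::-1].astype(np.uint8)[:,100:],cv2.cvtColor(d,cv2.COLOR_GRAY2BGR)[:,100:]])[:, :800])
E
```

```text
lip [0.7254 0.0984 0.2236]
tip [0.7292 0.1055 0.2343] [0.7332 0.105  0.2168]
tip [0.736  0.1116 0.2344] [0.7401 0.1111 0.2165]
tip [0.7437 0.1187 0.2345] [0.748  0.1182 0.2162]
```

View pics/side13m.png

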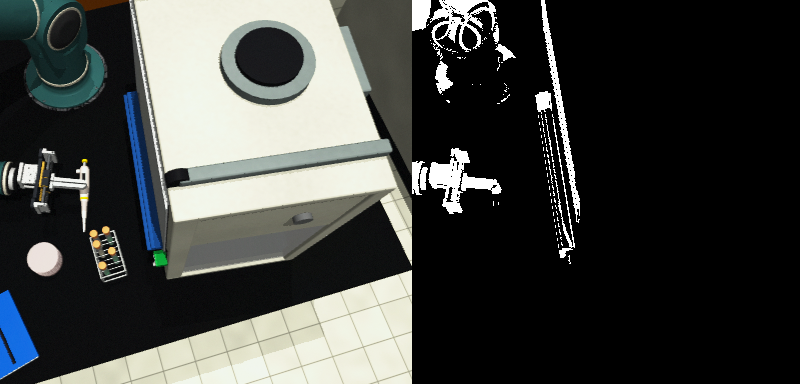

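View pics/top13m.png

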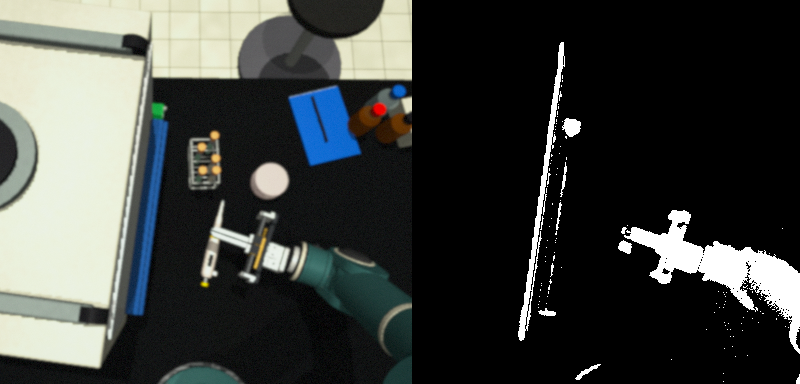

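```bash
python3 -c "
from station import arm
print(arm.close_job()); s=arm.sense(); print(s['time_s'],s['ft_force'])"
```

```text
the job is handed in; nothing more can be done
None
the job is handed in; nothing more can be done
```

The window is up: I put the closed fingers under the lip and pushed it from about 132 mm to 224 mm above the bench in three short pushes. I then lowered the hand, pulled it clear and handed the job in at about 14 s.

- **Height:** the last wrist-camera view puts the lip's underside at 223.6 mm and the marker's point at about 225.5 mm. The lip is about 2 mm low, within the 8 mm allowed. The first estimates of the marker height disagreed, ranging from 0.22 to 0.25 m. I relied on the last view because the camera was nearly level with both the lip and the marker.
- **Other objects:** comparing the side and top pictures from start and end, I saw no change at the tube rack, Petri dishes or pipette. The end of the hand covered part of the pipette in those views.
- **Contact:** the hand was about 0.1 m in front of the lip. The last wrist-force reading before hand-in was under 0.5 N. The lip was never gripped, and I saw no sign of contact with the pane.
- **Not checked:** the robot could not be read after hand-in, so I have no check of that last second.

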